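Uncover a tray of biscuits and set it out under the glass shelf

TASK

Set the covered tray of almond biscuits out on display. Pinch the two side tabs of its clear cover together so that the hooks let go, lift the cover straight off with the tray left standing, and lay the cover the right way up in the middle of the wooden board, along the board. Then carry the open tray level, with all its biscuits, in under the glass shelf and set it down, without dropping it, so that it covers the one bare mat squarely; do not bump the glass shelf or disturb the other things.

Things in the scene. Friction and masses are not known exactly. Their poses are not given: they have to be found in the camera images.
- tray_mid (a point): The task's narrow steel tray, under a clear cover on an upturned wooden crate: its centre, half-way up (18 mm over the underside). 158 long (x) x 56 wide (y) x 36 mm high. Grip the stiff rim band all round it: flat outer faces 56 mm apart, 24 to 36 mm above the underside; below it the walls are 48 mm apart outside. 0.34 kg with biscuits. Its x points away from the robot, within 0.5 rad.
- tray: The same tray; origin at the centre of its underside, same axes. Inside it is 147 x 42 mm, floor 3 mm thick.
- cover_mid (a point): Clear clip-on cover of the tray, 0.14 kg, same axes. Point at its centre, 6 mm above the underside of its plate, which lies on the tray's rim (42 mm above the tray's underside). Plate 168 (x) x 54 (y) x 3 mm, with a low panel on it (24 mm wide, to 12 mm). Laid down it stands on end skirts, with this point 25 mm above the surface.
- cover: The same cover; origin on the underside of its plate, at the centre. Two hooks hold it to the tray: lifted unpinched, the tray comes with it.
- tab_left_pad (a point): Centre of the thumb pad of the white tab on the cover's +y side: an upright plate 30 (x) x 22 high x 4 mm, 31 mm above the plate's underside. The two pads are 62 mm apart over their outer faces at rest, about 47 mm fully pinched. The tab rocks about a pin along x, 25 mm below the pad's centre; its lower end is a hook under the tray's rim band.
- tab_right_pad (a point): The same for the tab on the cover's -y side.
- tab_left (a joint): Rocking angle of the left tab: 0 at rest (hooked), 0.30 rad fully pressed in. A spring resists, about 2 N to start and 6 N fully pressed at the pad. The hook is clear of the rim from about 0.2 rad; it springs back when released. Grip the pads with some 15 to 25 N and keep them pinched while lifting.
- tab_right (a joint): The same for the right tab.
- biscuit0_mid (a point): Loose hard almond biscuit in the tray, a dome 38 mm across and 22 mm high, 30 g; centre, half-way up.
- biscuit1_mid (a point): The second biscuit, the same.
- biscuit2_mid (a point): The third biscuit, the same.
- board: Fixed wooden board lying on the counter on the other side of the table from the covered tray, 200 (x) x 90 (y) x 16 mm high; origin at the centre of its underside.
- crate: Fixed upturned wooden crate under the covered tray, 180 (x) x 90 (y) x 80 mm high; origin at the centre of its underside, tray along its x.
- mat: The bare dark rubber mat in the only empty place of the display unit, 150 (x) x 54 (y) x 2 mm; origin at the centre of its underside, which lies on the unit's white floor 100 mm above the counter. x points away from the robot, along the empty place.
- case: Fixed display unit, base 240 (x, away from the robot) x 400 mm (y), white floor 100 mm above the counter; origin at the centre of its underside. Three places at x = 0, y = -105, 0, 105 mm, two taken by stocked trays. At x = -119 mm a ticket rail rises to 114 mm above the counter; 12 mm posts at x = 45 and 108, y = -188 and 188 mm; glass lip to 145 mm at the far edge.
- glass_shelf: Fixed clear glass shelf of the unit, origin and axes of case: x from -58 to 120 mm, y from -200 to 200 mm, underside 320 and top 328 mm above the counter. A tray on its place stands only 21 mm out in front of the shelf's near edge, so a hand that holds it must lean back towards the robot, 20 degrees or more from vertical, and is best placed on the tray's near half.
- shelf_edge (a point): Middle of the lower near edge of the glass shelf, 320 mm above the counter.
- stock_a: Bystander: a stocked tray like the task's, without cover, on one place of the display unit; origin at the centre of its underside.
- stock_b: Bystander: another stocked tray on the display unit, the same size.
- tongs: Bystander: steel pastry tongs lying on the counter near the middle, 200 (x) x 45 x 14 mm; origin at the middle of the underside.
- shaker: Bystander: aluminium sugar shaker, 62 mm across, 120 mm high, standing between the middle and one side; origin at the centre of its underside.
- cups: Bystander: stack of paper cups, 70 mm across, 103 mm high, standing on the side opposite the shaker; origin at the centre of its underside.
- jar: Bystander: tall glass jar, 90 mm across, 170 mm high, beside the display unit; origin at the centre of its underside.
- napkins: Bystander: steel napkin box, 90 (x) x 110 (y) x 120 mm high, on the other side of the display unit; origin at the centre of its underside.
Not all that is in view belongs to the job. Leave any orange look-alike of the cover alone.

How it is judged:
By the outcome, as a careful person would: the job done as asked, in the order asked, and still so for the second after the job is handed in, with the robot touching nothing.
It also fails if it takes over 67 s, if anything falls off the work surface, if the arm or the gripper's body presses on something with over 40 N, if the wrist force passes 120 N, or if a joint passes its speed limit or range.

ROBOT

A 6-joint arm with a two-finger parallel gripper is mounted at the origin on the work surface. World frame = base frame: x ahead of the robot, y to its left, z up, the work surface at z = 0. Lengths are in mm, angles in degrees, forces in N, time in s.
With the tool pointing down it reaches from about 325 to 925 mm from the base axis. Payload 3.1 kg.
Tool frame: the origin (TCP) lies at the very end of the fingers, on their centre line; the grasp point (between the pads) lies grasp_offset behind it (grasp_offset is the distance from the TCP to the grasp point, in mm); z points along the fingers, x is the direction in which the jaws open and shut, and the axes are right-handed (so a half turn about z gives the same grasp; the last joint's range is limited). The gripper opens to 85 mm and grips with 20 to 120 N. Pads are 22 mm wide; open, the fingers measure 114 mm over their backs; the gripper's body (76 mm by 85 mm) begins 54 mm behind the grasp point. The pads swing forward as they close: fully open they stand 13 mm farther back than shut.
Start: joints at [-79.08, 12.427, 92.441, -0, 75.132, -6.429], TCP at [186.392, -596.571, 231.3] pointing down, gripper open.
Joint ranges: [-157.48, 157.48], [-44.54, 120.13], [17.64, 146.25], [-64.5, 244.5], [7.68, 150.69], [-147.95, 147.95]. Speed limits (degrees/s): [159.86, 159.86, 180, 180, 180, 180].

INTERFACE

Orientations are given as [roll, pitch, yaw] about the fixed x, y, z axes, in that order (R = Rz(yaw) Ry(pitch) Rx(roll)).
In Python, from station import * gives the robot as it stands. Calls block until the motion is done:
- goto(position, orientation): joint-space move of the TCP to a pose.
- move_l(position, attitude=None, speed=150): straight line of the TCP; attitude=None keeps the orientation; speed is the mean speed in mm/s.
- move_j(angles): joint-space move.
- grip(opening, squeeze=None): finger opening in mm; squeeze is the grip in N (None keeps the last); returns when the fingers have stopped.
- wait(seconds).
- solve_ik(position, orientation): joint angles nearest the present ones, or None.
- get_obs(): the state.
- get_image(name): name is "side" or "top"; returns the picture (480x640x3 uint8, red, green, blue); there is no depth.
- get_calibration(name): a dict with "fx", "fy", "cx", "cy" (pixels), "D" ([k1, k2, p1, p2, k3] as OpenCV has them; the pictures are not rectified), "R" (3x3) and "t" (3): a world point X has camera coordinates R X + t. Camera axes: x right, y down, z forward; pixel columns grow to the right and rows downward; lengths in mm; the calibration is good to about 2 mm. A picture is of the moment at which its call begins. get_calibration takes no time and is no camera call.
A pose or a line that the arm cannot do raises Unreachable and nothing moves.
- sign_off(): hands the job in, once; it reports no verdict.
Trained networks look in the newest picture that a camera, given by its name, has taken for a name from the list of things; names that differ only in an ending like _2 or _b are one class to them, and where a whole thing is asked for, a point or a joint stands for the part that bears it (a point fixed in the world has none). Each returns a list of dicts, best first, with "score" (0 to 1); they miss things now and then, are a little off and sometimes report something else, mostly with a low value. They report only what shows in the picture. A call takes as long as a camera call. They do not tell look-alikes from the thing itself.
- spot_in(name, camera): "extent" ([centre column, centre row, width, height] in pixels, round what is visible of it).
- regions_of(name, camera): "region" (480x640 bool, what is visible of it) and "extent" ([centre column, centre row, width, height] in pixels, round what is visible of it).
The state is a dict: "t": time; "joint_pos": joint angles; "qvel": joint speeds; "effort": joint torques, N m; "tcp_pos": TCP position; "ee_rot": TCP orientation; "wrist_force": force on the tool from outside, world axes, zero at the start; "moment": the same for the moment, N m; "grip_width": finger opening in mm.
Only numpy, scipy, OpenCV 4.12 (cv2) and the standard library are available. Lean on these libraries where they do the work, as an engineer would, in place of code of your own. Each camera call takes 0.05 s, during which the arm holds its last target.

## Working session

There is one attempt and no reset: what is moved stays moved. The work goes in short steps, each a Python script; the robot and the scene stay as the last script left them, time stands still between calls to the robot, and variables do not carry over. Pictures are saved under pics/ and viewed, and the job is handed in when it is done.

```bash
mkdir -p pics; ls
python3 - <<'E'
from station import *
import cv2,numpy as np
o=get_obs();print(o['t'],o['tcp_pos'],o['ee_rot'],o['grip_width'])
print([k for k in globals() if not k.startswith('_')])
for n in('side','top'):
    im=get_image(n);cv2.imwrite(f'pics/{n}0.png',im[...,::-1]);c=get_calibration(n);print(c)
E
```

```text
pics
0.0 [ 186.20489369 -595.74507692  229.93712871] [-1.79984874e+02  1.39239196e-01 -7.26531552e+01] 85.49189631330758
['get_image', 'get_calibration', 'grip', 'solve_ik', 'sign_off', 'get_obs', 'spot_in', 'regions_of', 'goto', 'move_l', 'move_j', 'wait', 'Unreachable', 'grasp_offset', 'cv2', 'np', 'o']
{'fx': 496.0874223803006, 'fy': 496.0874223803006, 'cx': 327.7405521545882, 'cy': 246.90659519694304, 'D': array([0.0240669, 0.       , 0.       , 0.       , 0.       ]), 'R': array([[-0.94070906, -0.33914809,  0.00671145],
       [-0.18977683,  0.50978658, -0.8391081 ],
       [ 0.2811605 , -0.79063026, -0.5439233 ]]), 't': array([ 405.00272877,  241.17299844, 1068.44281724])}
{'fx': 585.9446884748497, 'fy': 585.9446884748497, 'cx': 316.8025541814678, 'cy': 243.2119520277889, 'D': array([-0.12150409,  0.        ,  0.        ,  0.        ,  0.        ]), 'R': array([[-0.00308255, -0.9999087 , -0.01315604],
       [-0.99688107,  0.00411016, -0.07881143],
       [ 0.07885831,  0.01287206, -0.99680273]]), 't': array([  15.58883025,  449.3652696 , 1450.92296338])}
```

View pics/side0.png

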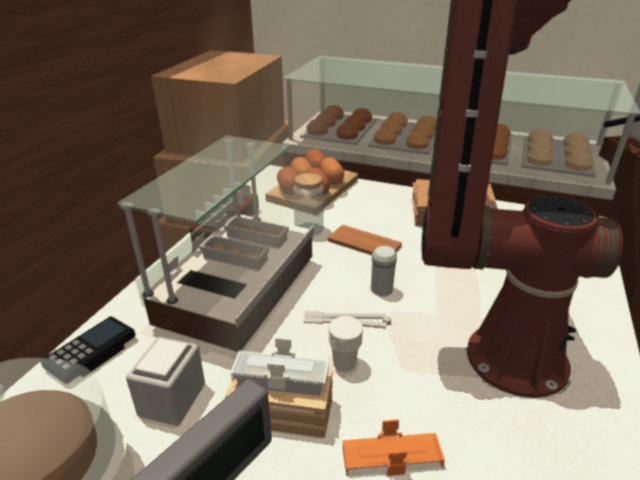

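View pics/top0.png

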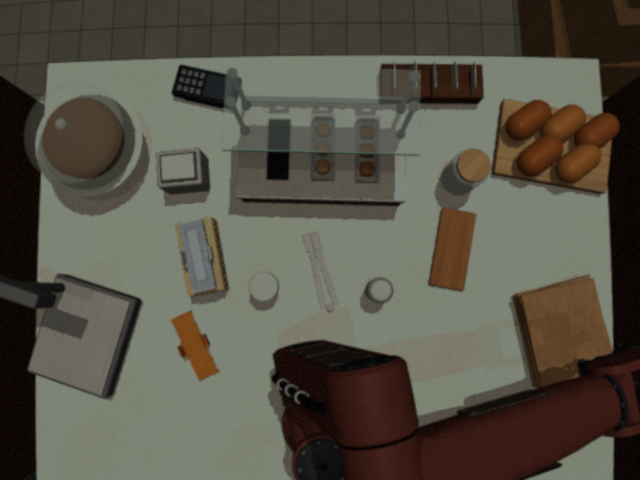

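The tray's cover is at top (202,255), the orange look-alike at (195,345), the wooden board at (453,250), and the bare mat at (278,148) top, or (212,284) side. Next I'll measure these.

```bash
cat > h.py <<'E'
from station import *
import cv2,numpy as np
CAL={n:get_calibration(n) for n in('side','top')}
def K(c): return np.array([[c['fx'],0,c['cx']],[0,c['fy'],c['cy']],[0,0,1.]])
def proj(n,X):
    c=CAL[n];return cv2.projectPoints(np.atleast_2d(np.array(X,float)),cv2.Rodrigues(np.array(c['R']))[0],np.array(c['t'],float),K(c),np.array(c['D']))[0].reshape(-1,2)
def ray(n,uv):
    c=CAL[n];p=cv2.undistortPoints(np.array(uv,float).reshape(-1,1,2),K(c),np.array(c['D'])).reshape(-1,2)
    d=np.c_[p,np.ones(len(p))]@c['R'];o=-c['R'].T@c['t'];return o,d
def onz(n,uv,z):
    o,d=ray(n,uv);return o+d*((z-o[2])/d[:,2])[:,None]
def tri(us,ut):
    A=[];b=[]
    for n,u in(('side',us),('top',ut)):
        o,d=ray(n,[u]);d=d[0]/np.linalg.norm(d[0]);P=np.eye(3)-np.outer(d,d);A.append(P);b.append(P@o)
    A=np.vstack(A);b=np.hstack(b);x,r,_,_=np.linalg.lstsq(A,b,rcond=None);return x,np.sqrt(r)
def save(name,im,box=None,s=1):
    if box: im=im[box[1]:box[3],box[0]:box[2]]
    cv2.imwrite('pics/'+name,cv2.resize(im,None,fx=s,fy=s,interpolation=cv2.INTER_CUBIC)[...,::-1])
def quad(reg):
    ys,xs=np.nonzero(reg);return cv2.minAreaRect(np.c_[xs,ys].astype(np.float32))
E
python3 - <<'E'
from h import *
ims={n:get_image(n) for n in CAL}
for n in CAL:
  print(n,-CAL[n]['R'].T@CAL[n]['t'])
  for t in ['tray','cover','tab_left_pad','crate','board','mat','case','glass_shelf','stock_a','tongs','shaker','cups','jar','napkins']:
    r=regions_of(t,n); print(t,[(round(x['score'],2),np.round(x['extent']).astype(int).tolist(),int(x['region'].sum())) for x in r[:4]])
    for i,x in enumerate(r[:4]): np.save(f'pics/{n}_{t}_{i}.npy',x['region'])
save('t1.png',ims['top'],(160,200,260,310),6)
save('s1.png',ims['side'],(200,320,360,440),5)
save('t2.png',ims['top'],(210,60,430,215),3.5)
save('s2.png',ims['side'],(110,120,330,350),2.6)
E
```

```text
side [126.35486126 859.15237198 780.8030033 ]
tray [(0.55, [278, 385, 83, 22], 707)]
cover [(0.71, [392, 450, 101, 55], 3393), (0.63, [278, 362, 104, 53], 2840)]
tab_left_pad [(0.94, [399, 462, 22, 24], 426), (0.68, [276, 377, 18, 27], 437)]
crate [(0.79, [280, 401, 109, 74], 2643)]
board [(0.59, [365, 241, 74, 27], 1077)]
mat [(0.69, [211, 285, 65, 33], 1012)]
case [(0.92, [215, 242, 196, 217], 20434)]
glass_shelf [(0.89, [205, 179, 172, 92], 6973)]
stock_a [(0.95, [256, 230, 67, 38], 1383), (0.77, [236, 253, 71, 36], 1629), (0.73, [277, 386, 86, 21], 761)]
tongs [(0.91, [349, 318, 89, 14], 704), (0.43, [344, 344, 35, 58], 1530)]
shaker [(0.77, [384, 272, 28, 53], 1119)]
cups [(0.71, [211, 284, 68, 31], 1045)]
jar [(0.59, [308, 206, 33, 62], 1576)]
napkins [(0.86, [164, 383, 80, 86], 5081)]
top [ 333.59445728   -4.93593009 1481.90417284]
tray [(0.74, [321, 113, 197, 93], 16913), (0.5, [210, 266, 13, 44], 19)]
cover [(0.83, [196, 254, 37, 77], 1902), (0.67, [194, 347, 45, 69], 1548), (0.31, [265, 288, 30, 31], 673)]
tab_left_pad [(0.54, [184, 352, 10, 14], 75), (0.41, [184, 256, 9, 8], 42)]
crate [(0.71, [201, 255, 54, 83], 1472), (0.36, [185, 256, 7, 11], 63)]
board [(0.92, [453, 249, 48, 87], 2793)]
mat [(0.93, [277, 167, 23, 25], 612)]
case [(0.61, [321, 136, 197, 139], 23712)]
glass_shelf [(0.76, [322, 111, 193, 93], 16784), (0.48, [213, 276, 2, 10], 8)]
stock_a [(0.81, [324, 168, 21, 30], 628), (0.8, [366, 168, 29, 29], 701)]
tongs [(0.64, [321, 271, 34, 80], 1068)]
shaker [(0.73, [380, 291, 27, 23], 533)]
cups [(0.8, [265, 286, 36, 29], 729), (0.39, [325, 167, 24, 34], 685)]
jar [(0.56, [464, 174, 49, 44], 1617), (0.15, [202, 255, 50, 78], 1057)]
napkins [(0.95, [186, 172, 53, 45], 2210)]
```

View pics/t1.png

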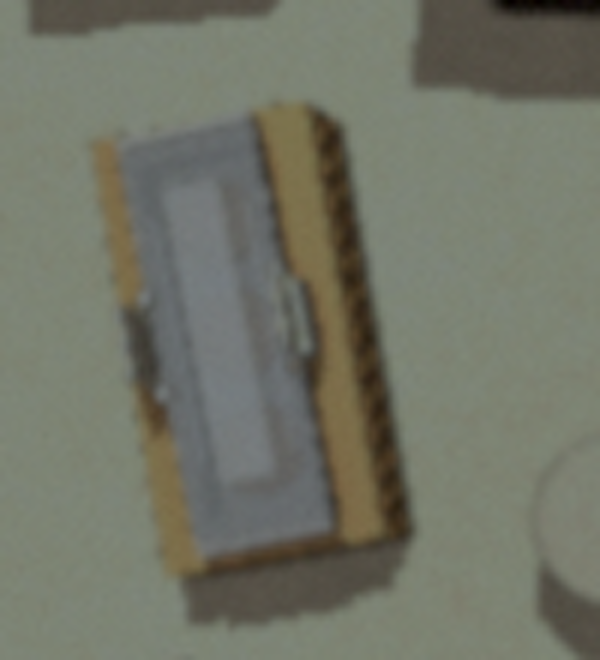

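View pics/s1.png

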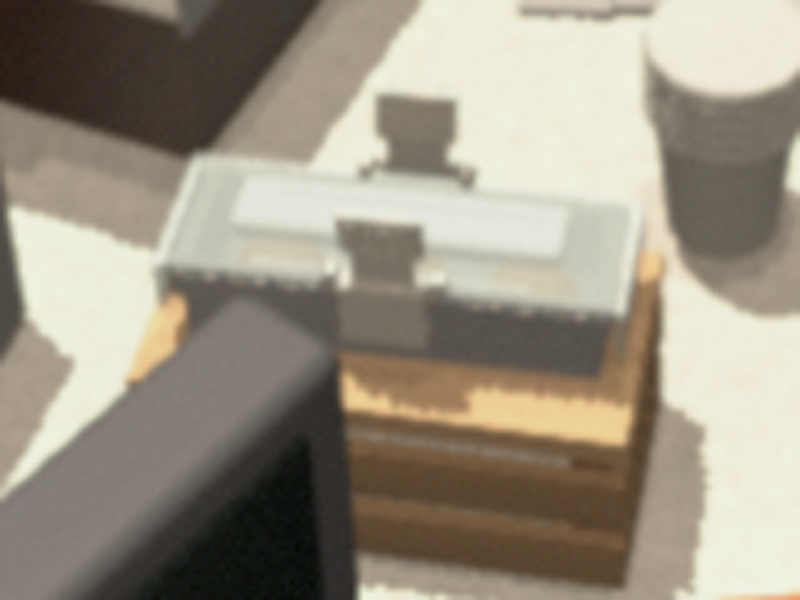

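View pics/t2.png

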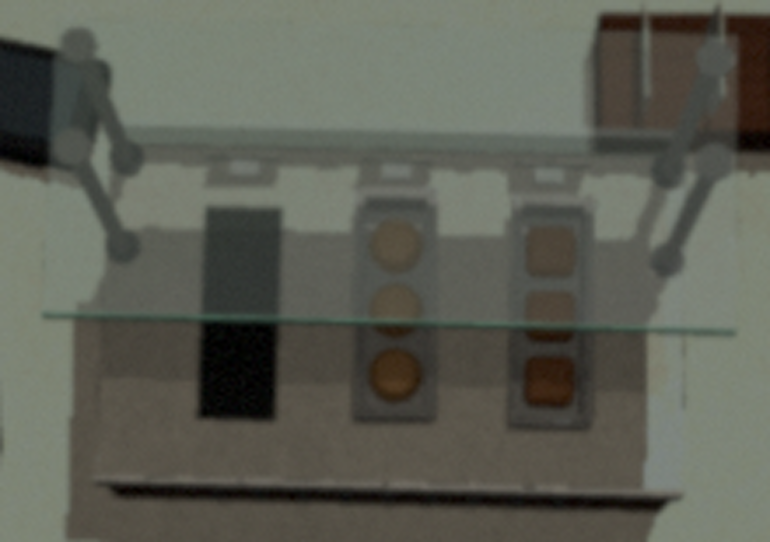

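View pics/s2.png

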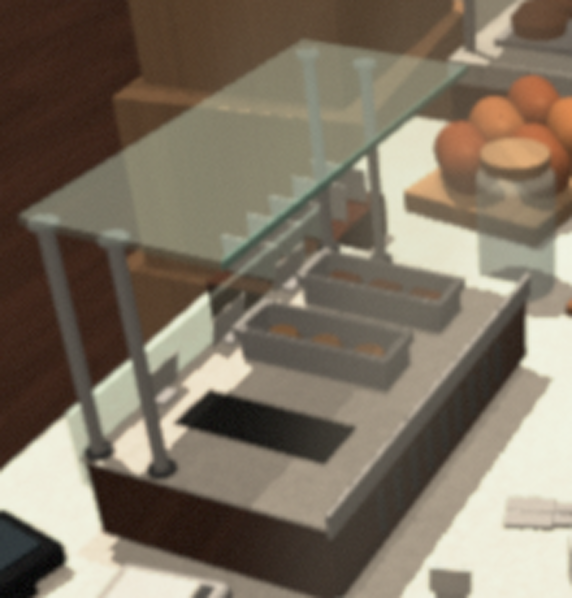

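```bash
cat > fit.py <<'E'
from h import *
from scipy.optimize import least_squares
def fit(L,W,z,obs,x0):
    # obs: dict cam->list of (sx,sy,(u,v))
    def f(p):
        r=[];c,s=np.cos(p[2]),np.sin(p[2])
        for n,l in obs.items():
            X=[[p[0]+c*a*L/2-s*b*W/2,p[1]+s*a*L/2+c*b*W/2,z] for a,b,_ in l]
            r.append((proj(n,X)-np.array([q for *_,q in l])).ravel())
        return np.concatenate(r)
    s=least_squares(f,x0);return s.x,np.round(s.fun.reshape(-1,2),1)
def sc(l,s,o): return [(a,b,(u/s+o[0],v/s+o[1])) for a,b,u,v in l]
E
python3 - <<'E'
from fit import *
ct=sc([(1,1,118,140),(1,-1,250,115),(-1,-1,335,532),(-1,1,205,552)],6,(160,200))
cs=sc([(1,-1,195,155),(1,1,158,265),(-1,1,632,312),(-1,-1,640,203)],5,(200,320))
mt=sc([(1,1,205,207),(1,-1,283,208),(-1,-1,275,418),(-1,1,198,417)],3.5,(210,60))
ms=sc([(1,-1,210,393),(1,1,178,420),(-1,1,320,462),(-1,-1,355,430)],2.6,(110,120))
kt=sc([(1,1,95,140),(1,-1,318,105),(-1,-1,382,540),(-1,1,175,575)],6,(160,200))
for nm,L,W,z,t,s in(('cover',168,54,119,ct,cs),('mat',150,54,102,mt,ms)):
    for o in({'top':t},{'side':s},{'top':t,'side':s}):
        p,r=fit(L,W,z,o,[500,100,0]);print(nm,list(o),p[:2].round(1),np.degrees(p[2]).round(2),r.tolist())
p,r=fit(180,90,80,{'top':kt},[500,100,0]);print('crate',p,np.degrees(p[2]),r.tolist())
reg=np.load('pics/top_board_0.npy');q=quad(reg);pts=cv2.boxPoints(q);w=onz('top',pts,16);print(w.round(1),w.mean(0),q)
for a,b in((0,1),(1,2)):print(np.linalg.norm(w[a]-w[b]))
# case rail, shelf corners etc
P=lambda l,s,o:[(u/s+o[0],v/s+o[1]) for u,v in l]
print('rail',onz('top',P([(95,484),(682,495)],3.5,(210,60)),114))
print('shelf near edge',onz('top',P([(42,314),(735,331)],3.5,(210,60)),328))
im=get_image('top');save('b.png',im,(420,195,490,305),5)
im=get_image('side');save('bs.png',im,(320,220,410,262),8)
E
```

```text
cover ['top'] [413.4 292.4] 12.23 [[0.0, 0.1], [0.2, -0.7], [0.2, -0.4], [-0.5, 1.1]]
cover ['side'] [413.8 295. ] 12.76 [[0.2, 0.2], [-0.9, 0.2], [-0.7, 0.3], [1.5, -0.8]]
cover ['top', 'side'] [413.8 293.8] 12.53 [[-0.7, -0.0], [-0.6, -0.9], [-0.2, -0.7], [-0.9, 0.9], [0.6, -0.4], [-0.5, -0.4], [-0.5, -0.1], [1.7, -1.2]]
mat ['top'] [670.2 104. ] -1.68 [[-0.0, -0.6], [-0.0, -0.4], [0.3, 0.6], [-0.3, 0.4]]
mat ['side'] [670.4 106. ] -3.44 [[0.6, -1.8], [-1.7, 0.5], [0.8, 1.2], [0.4, -0.4]]
mat ['top', 'side'] [670.6 104.8] -2.42 [[0.1, -0.8], [0.0, -0.4], [-0.5, 0.6], [-1.0, 0.1], [0.3, -1.9], [-1.6, 0.6], [1.5, 0.6], [0.7, -1.1]]
crate [4.13519365e+02 2.94579569e+02 1.73058134e-01] 9.915500716054817 [[0.6, -0.0], [-0.4, -0.8], [0.9, 0.1], [-1.1, 0.7]]
[[ 344.7 -264.6   16. ]
 [ 540.5 -301.1   16. ]
 [ 525.3 -391.7   16. ]
 [ 329.2 -354.1   16. ]] [ 434.92628682 -327.84334065   16.        ] ((452.47296142578125, 248.66217041015625), (36.003379821777344, 78.74711608886719), 9.462322235107422)
199.2163793154537
91.89080202484399
rail [[ 549.29059148  201.02185395  114.        ]
 [ 539.81284841 -195.28001112  114.        ]]
shelf near edge [[ 614.9569688   200.72870097  328.        ]
 [ 602.59853018 -197.85384254  328.        ]]
```

View pics/b.png

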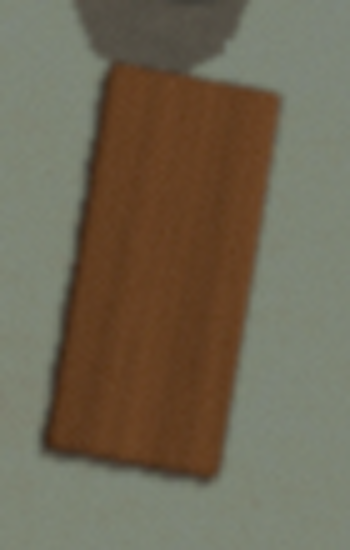

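View pics/bs.png

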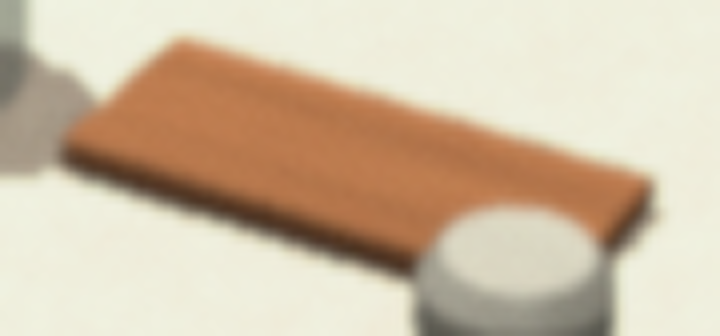

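The side and top fits agree to within about 2 mm:

| Thing | Centre (x, y) mm | Yaw |
|---|---|---|
| Cover | (413.6, 293.6) | 12.3° |
| Mat | (670.3, 104.7) | -1.7° |
| Board | (435, -328) | -10.8° |

The plain clear cover on the crate is the one meant. The orange one at top (195,345) lies on the counter and is the look-alike. Next I'll check the pad points and reach.

```bash
cat > pose.py <<'E'
from h import *
from scipy.spatial.transform import Rotation as Ro
def orient(yaw,lean=0,flip=1):
    # yaw deg of object x axis; lean back toward -x_obj; jaw axis = flip*y_obj
    a=np.radians(yaw);t=np.radians(lean)
    xo=np.array([np.cos(a),np.sin(a),0]);yo=np.array([-np.sin(a),np.cos(a),0])
    z=np.sin(t)*xo-np.cos(t)*np.array([0,0,1]);x=flip*yo;y=np.cross(z,x)
    M=np.c_[x,y,z];return Ro.from_matrix(M).as_euler('xyz',degrees=True),M
def tcp(g,M): return np.array(g,float)+M[:,2]*grasp_offset
def loc(c,yaw,dx,dy=0):
    a=np.radians(yaw);return np.array([c[0]+np.cos(a)*dx-np.sin(a)*dy,c[1]+np.sin(a)*dx+np.cos(a)*dy])
E
python3 - <<'E'
from pose import *
print(grasp_offset)
# pads by triangulation: side plates seen; predicted projections
C=[413.6,293.6];Y=12.3
for s in(1,-1):
    p=[*loc(C,Y,0,29*s),147]; print(s,proj('side',p).round(1),proj('top',p).round(1))
T=[413.6,293.6];
for fl in(1,-1):
  for nm,c,y,l,dx,z in(('coverpick',C,Y,0,0,147),('board',[435,-328],-10.8,0,0,66),('mid',[415,0],0,0,0,300),('traypick',C,Y,30,-40,110),('trayup',C,Y,30,-40,240),('pre',[460,104.7],-1.7,30,-40,190),('place',[670.3,104.7],-1.7,30,-40,132),('place25',[670.3,104.7],-1.7,25,-40,132)):
    r,M=orient(y,l,fl);q=solve_ik(tcp([*loc(c,y,dx),z],M),r);print(fl,nm,r.round(1),None if q is None else np.round(q,0))
for n in('cups','shaker','jar','napkins'):
    e=[np.load(f'pics/top_{n}_0.npy')];print(n,[onz('top',[q[0] if 0 else quad(x)[0]],z).round(0).tolist() for x,z in((e[0],110),)])
E
```

```text
18.700000000000003
1 [[277.1 366.7]] [[182.4 257.5]]
-1 [[284.1 342.9]] [[206.8 252.1]]
1 coverpick [180.    0.  102.3] [ 27.   5. 113.  -0.  62. -75.]
1 board [180.    0.   79.2] [ -44.   16.  110.    0.   54. -124.]
1 mid [180.   0.  90.] [ -10.  -17.  116.    0.   82. -100.]
1 traypick [150.    0.  102.3] [ 36.  -9. 136. -26.  27. -46.]
1 trayup [150.    0.  102.3] [ 36. -22. 130. -16.  46. -58.]
1 pre [150.    0.   88.3] [  8. -27. 139.  -8.  39. -75.]
1 place [150.    0.   88.3] [  5.   9. 116.  -7.  26. -78.]
1 place25 [155.    0.   88.3] [  4.  10. 112.  -5.  33. -80.]
-1 coverpick [180.    0.  -77.7] [ 27.   5. 113.   0.  62. 105.]
-1 board [-180.     0.  -100.8] [-44.  16. 110.   0.  54.  56.]
-1 mid [180.   0. -90.] [-10. -17. 116.  -0.  82.  80.]
-1 traypick [-150.     0.   -77.7] [ 36.  -9. 136. -26.  27. 134.]
-1 trayup [-150.     0.   -77.7] [ 36. -22. 130. -16.  46. 122.]
-1 pre [-150.     0.   -91.7] [  8. -27. 139.  -8.  39. 105.]
-1 place [-150.     0.   -91.7] [  5.   9. 116.  -7.  26. 102.]
-1 place25 [-155.     0.   -91.7] [  4.  10. 112.  -5.  33. 100.]
cups [[[342.0, 139.0, 110.0]]]
shaker [[[332.0, -132.0, 110.0]]]
jar [[[612.0, -341.0, 110.0]]]
napkins [[[617.0, 334.0, 110.0]]]
```

Run:
```python
from pose import *
print(tri((283.4,346.6),(209.5,252.5)),tri((276.3,370),(183.7,258.3)))
C=[413.6,293.6];Y=12.3
b=get_image('side').copy();t=get_image('top').copy()
def draw(im,n,P,s,box,col):
    p=((proj(n,P)-np.array(box[:2])+.5)*s-.5);return p
for n,im,box,s,nm in(('side',b,(250,325,310,400),8,'s3.png'),('top',t,(165,205,245,300),6,'t3.png')):
    v=cv2.resize(im[box[1]:box[3],box[0]:box[2]],None,fx=s,fy=s,interpolation=cv2.INTER_CUBIC)
    def poly(P,col):
        p=draw(im,n,P,s,box,col);cv2.polylines(v,[np.round(p).astype(np.int32)],True,col,1)
    for sg in(1,-1):
        for yy,col in((31,(255,0,0)),(27,(0,255,0))):
            poly([[*loc(C,Y,dx,yy*sg),z] for dx,z in((-15,136),(15,136),(15,158),(-15,158))],col)
    poly([[*loc(C,Y,dx,dy),119] for dx,dy in((-84,-27),(84,-27),(84,27),(-84,27))],(0,0,255))
    cv2.imwrite('pics/'+nm,v[...,::-1])
```

```text
(array([421.23805452, 262.06059918, 134.26667392]), array([2.42140714])) (array([407.67812189, 321.60505587, 138.45590203]), array([2.4097258]))
```

View pics/s3.png

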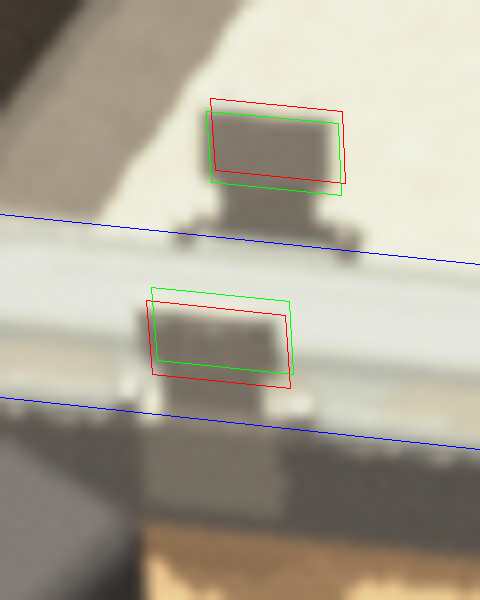

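View pics/t3.png

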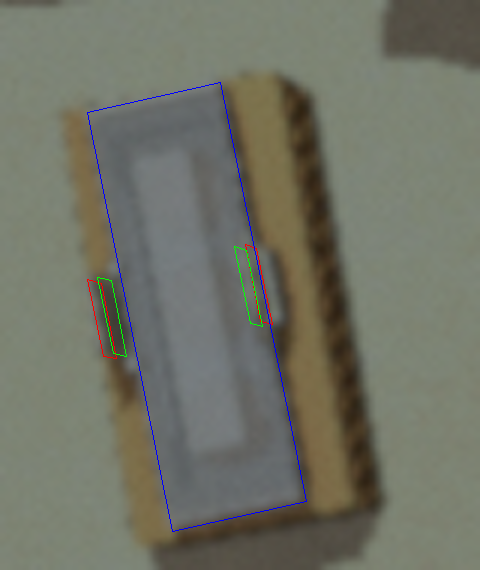

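The projected model matches the side picture to about 1 px. In the top picture the pads sit 2 px to the right of their prediction. I'll hover over the cover and check the fingers against the pads.

Run:
```python
from pose import *
C=[413.6,293.0];Y=12.3
r,M=orient(Y,0,1)
move_l([215,-430,330],speed=300)
rm,Mm=orient(0,0,1)
goto([415,-100,330],rm)
goto(tcp([*C,230],M),r)
move_l(tcp([*C,185],M),speed=120)
o=get_obs();print(o['t'],o['tcp_pos'],o['ee_rot'],tcp([*C,185],M),r,o['joint_pos'])
save('s4.png',get_image('side'),(220,260,340,400),5);save('t4.png',get_image('top'),(150,190,260,310),5)
```

```text
6.375 [413.93686556 292.59778207 166.41180799] [-1.79997250e+02  3.70022538e-03  1.02247918e+02] [413.6 293.  166.3] [180.    0.  102.3] [ 2.73194767e+01  1.83817846e+00  1.11551807e+02 -3.11377406e-03
  6.66136315e+01 -7.49272047e+01]
```

View pics/s4.png

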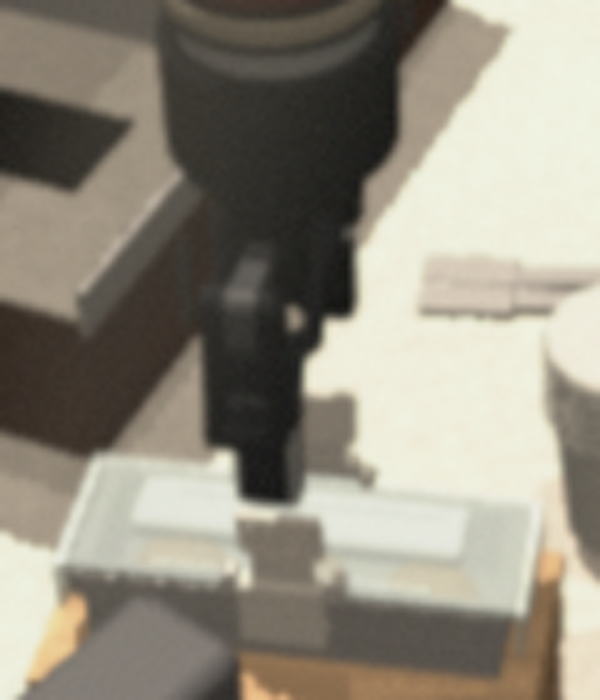

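View pics/t4.png

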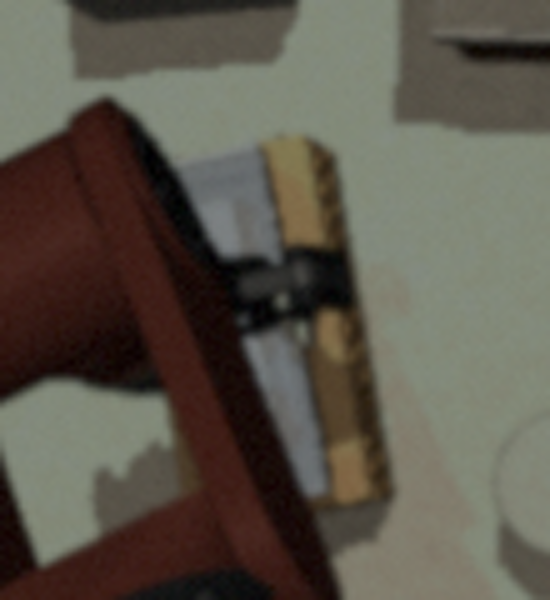

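Run:
```python
from pose import *
C=[413.9,292.6];Y=12.25
f=lambda n,P,o:((proj(n,P)-np.array(o)+.5)*5-.5).round(0).tolist()
for z in(166.4,179.4):
  print(z,'front tip inner L/R edges',f('side',[[*loc(C,Y,dx,dy),z] for dy in(42.5,57) for dx in(11,-11)],(220,260)))
  print('top right finger',f('top',[[*loc(C,Y,dx,dy),z] for dy in(-42.5,-57) for dx in(11,-11)],(150,190)))
print('pad outer',f('side',[[*loc([413.6,293.6],12.3,dx,31),z] for z in(158,136) for dx in(15,-15)],(220,260)))
```

```text
166.4 front tip inner L/R edges [[244.0, 519.0], [309.0, 525.0], [234.0, 551.0], [299.0, 558.0]]
top right finger [[304.0, 279.0], [313.0, 326.0], [335.0, 272.0], [344.0, 319.0]]
179.4 front tip inner L/R edges [[242.0, 491.0], [307.0, 497.0], [231.0, 523.0], [298.0, 530.0]]
top right finger [[298.0, 277.0], [308.0, 325.0], [329.0, 270.0], [339.0, 318.0]]
pad outer [[241.0, 513.0], [328.0, 521.0], [245.0, 558.0], [331.0, 567.0]]
```

Run:
```python
from pose import *
C=[413.6,294.0];Y=12.3
r,M=orient(Y,0,1)
def st(s):
    o=get_obs();f=np.array(o['wrist_force']);print(s,round(o['t'],2),'w',round(o['grip_width'],1),'F jaw,fwd,z',(M[:,0]@f).round(2),(-M[:,1]@f).round(2),f[2].round(2),'mom',np.round(o['moment'],2),o['tcp_pos'].round(1))
st('hov')
move_l(tcp([*C,143],M),speed=60);st('down')
grip(68,20);st('68')
for w in(65,63,61,59):
    grip(w,20);st(w)
save('s5.png',get_image('side'),(220,260,340,400),5)
```

```text
hov 6.47 w 85.3 F jaw,fwd,z -0.34 -0.19 -0.32 mom [0.03 0.02 0.02] [414.6 293.2 167.5]
down 7.33 w 85.1 F jaw,fwd,z 0.76 -0.5 -0.24 mom [-0.05  0.    0.02] [413.8 294.1 124.4]
68 7.65 w 67.9 F jaw,fwd,z -0.13 0.45 -0.42 mom [ 0.01  0.   -0.02] [413.8 294.1 124.6]
65 7.87 w 64.6 F jaw,fwd,z 0.66 0.11 0.98 mom [0.13 0.03 0.02] [413.8 294.4 124.7]
63 8.08 w 63.1 F jaw,fwd,z 0.09 -0.84 3.31 mom [ 0.05  0.03 -0.06] [413.9 294.  124.7]
61 8.3 w 60.7 F jaw,fwd,z 0.82 0.13 2.66 mom [ 0.02 -0.03 -0.08] [413.9 294.1 124.6]
59 8.52 w 59.2 F jaw,fwd,z 0.13 0.7 3.18 mom [ 0.1   0.05 -0.03] [413.9 294.2 124.6]
```

View pics/s5.png

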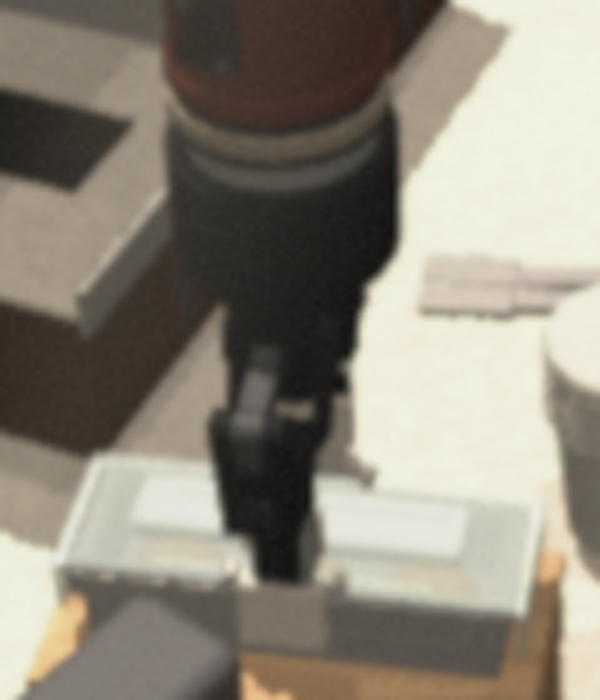

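Run:
```python
from pose import *
C=[413.6,294.0];Y=12.3
r,M=orient(Y,0,1)
def st(s):
    o=get_obs();f=np.array(o['wrist_force']);print(s,round(o['t'],2),'w',round(o['grip_width'],1),'F jaw,fwd,z',(M[:,0]@f).round(2),(-M[:,1]@f).round(2),f[2].round(2),'mom',np.round(o['moment'],2),o['tcp_pos'].round(1))
grip(64,20);move_l(tcp([*C,145],M),speed=40);st('up')
grip(54,22);st(54)
grip(44,22);st(44);wait(.2);st('w')
save('s6.png',get_image('side'),(220,260,340,400),5)
move_l(tcp([*C,148],M),speed=15);st('lift3')
move_l(tcp([*C,165],M),speed=40);st('lift20')
save('s7.png',get_image('side'),(220,260,340,400),5)
```

```text
up 9.04 w 64.0 F jaw,fwd,z 0.55 0.38 -2.67 mom [-0.03  0.08 -0.03] [413.1 293.7 125.9]
54 9.31 w 54.3 F jaw,fwd,z -0.27 0.51 3.25 mom [-0.15  0.18 -0.04] [413.8 294.2 126.9]
44 9.53 w 52.9 F jaw,fwd,z -0.57 1.89 4.83 mom [-0.23  0.34 -0.04] [413.9 294.1 127.2]
w 9.72 w 52.7 F jaw,fwd,z -1.15 2.01 6.21 mom [-0.24  0.36  0.02] [413.9 294.2 127.2]
lift3 10.12 w 52.7 F jaw,fwd,z 0.1 0.76 -1.59 mom [0.01 0.   0.03] [413.4 293.9 128.8]
lift20 10.7 w 52.5 F jaw,fwd,z 0.3 0.14 -1.94 mom [0.02 0.02 0.01] [413.8 294.1 146.7]
```

View pics/s6.png

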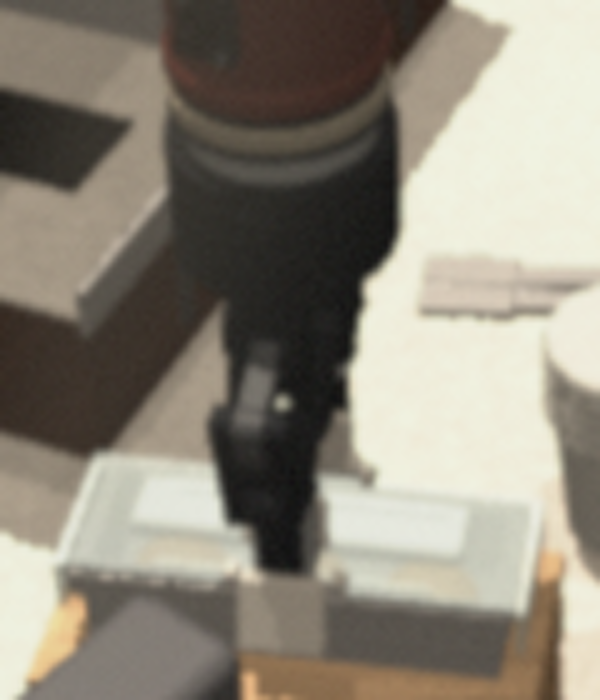

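View pics/s7.png

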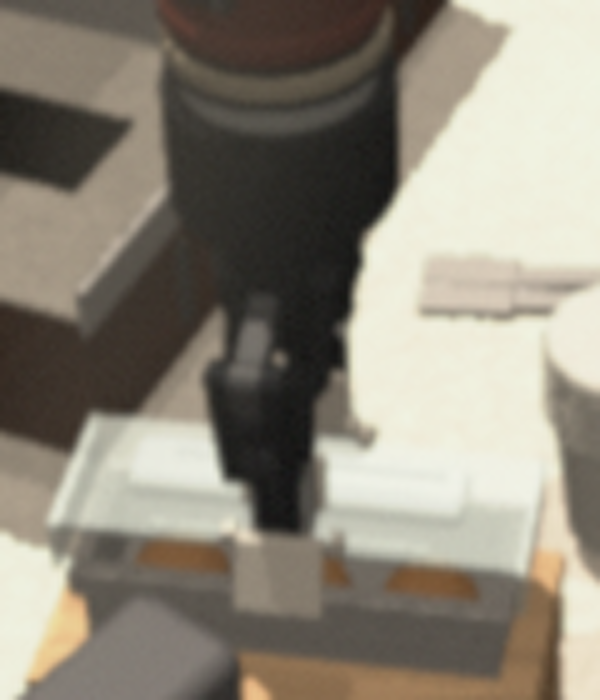

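The cover is free (about 1.4 N on the wrist). The tray and its biscuits stayed on the crate. Now the board, refined with the side camera.

Run:
```python
from fit import *
s=sc([(1,-1,180,38),(1,1,63,150),(-1,-1,652,180)],8,(320,220))
t=sc([(1,1,112,66),(1,-1,280,95),(-1,-1,214,478),(-1,1,48,445)],5,(420,195))
for o in({'top':t},{'side':s},{'top':t,'side':s}):
    p,r=fit(200,90,16,o,[435,-328,-.19]);print(p.round(1),np.degrees(p[2]).round(2),r.tolist())
```

```text
[ 4.336e+02 -3.284e+02 -2.000e-01] -10.9 [[-0.4, -1.2], [0.7, -0.4], [0.8, 0.8], [-1.1, 0.8]]
[ 4.331e+02 -3.221e+02 -2.000e-01] -10.42 [[-0.6, -0.0], [-0.9, -0.6], [1.4, 0.3]]
[ 4.338e+02 -3.275e+02 -2.000e-01] -10.69 [[-0.9, -1.3], [0.2, -0.6], [0.6, 0.7], [-1.3, 0.9], [-0.1, -0.9], [-0.5, -1.6], [1.5, -0.6]]
```

Run:
```python
from pose import *
C=[413.6,294.0];B=[434,-326.5]
r,M=orient(12.3,0,1);rb,Mb=orient(-10.8,0,1)
move_l(tcp([*C,300],M),speed=150)
move_l(tcp([430,0,300],M),orient(0,0,1)[0],speed=220)
move_l(tcp([*B,250],Mb),rb,speed=220)
p=tcp([*B,0],Mb);p[2]=60
move_l(p,speed=130);wait(.2)
o=get_obs();print(o['t'],o['tcp_pos'],o['grip_width'],o['wrist_force'])
im=get_image('top');save('t8.png',im,(400,180,520,310),5)
im=get_image('side');save('s8.png',im,(300,160,440,280),5)
save('t9.png',im,(200,320,360,440),5)
```

```text
16.6083 [ 434.45879851 -326.91262185   60.77849053] 52.480295039831475 [ 0.08297414 -0.31988921 -1.26792914]
```

View pics/t8.png

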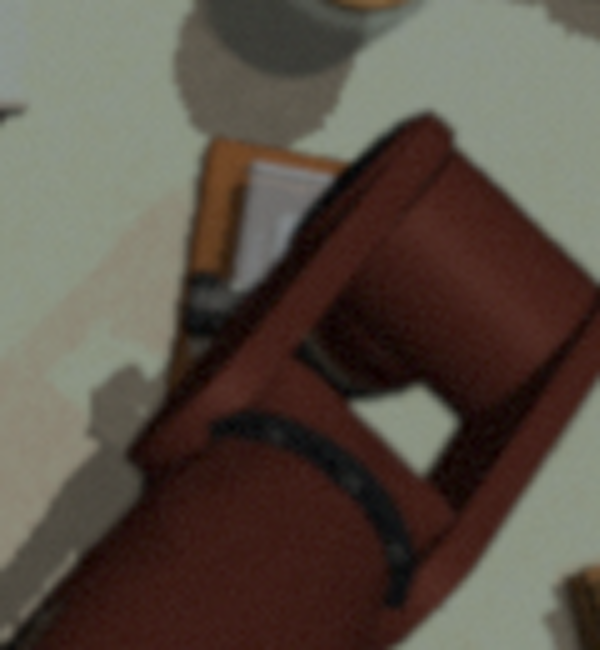

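View pics/s8.png

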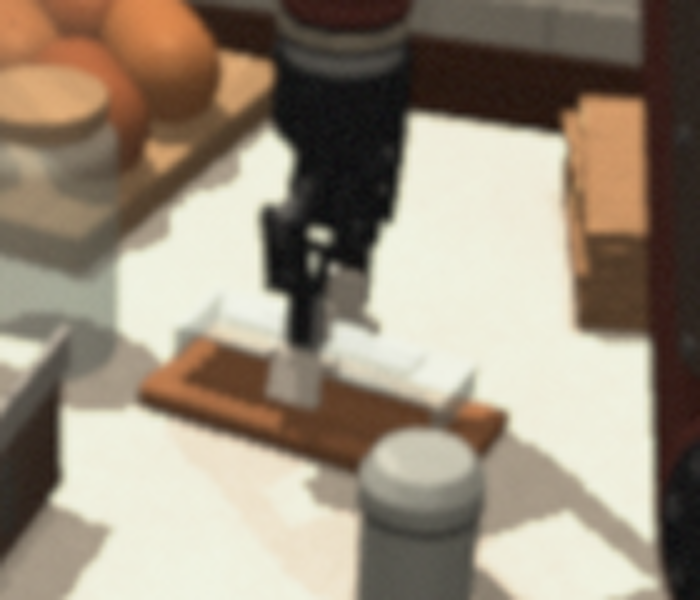

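View pics/t9.png

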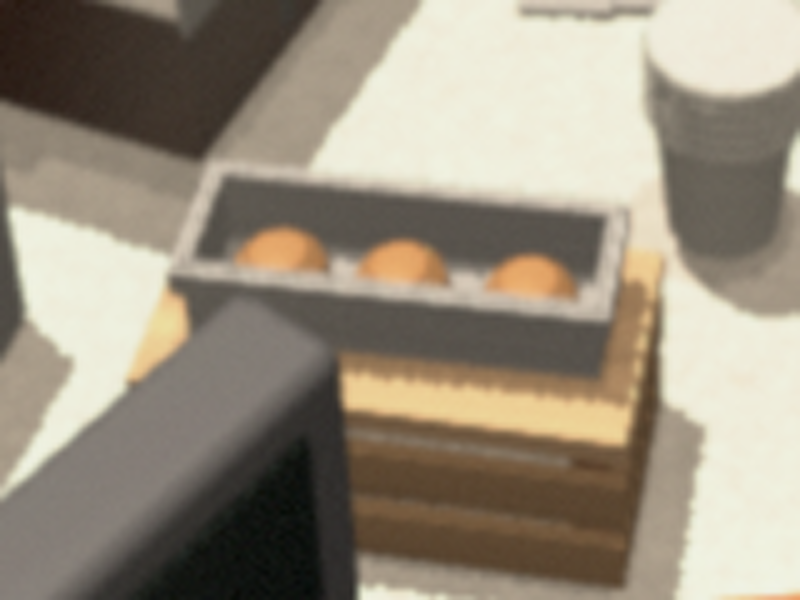

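Run:
```python
from pose import *
f=lambda n,P,o,s=5:((proj(n,P)-np.array(o)+.5)*s-.5).round(0).tolist()
C=[434.4,-326.9];Y=-10.8
P=[[*loc(C,Y,dx,dy),52.5] for dx,dy in((84,27),(84,-27),(-84,27),(-84,-27))]
print('top',f('top',P,(400,180)));print('side',f('side',P,(300,160)))
Q=[[*loc([434,-327.5],Y,dx,dy),16] for dx,dy in((100,45),(100,-45),(-100,45),(-100,-45))]
print('board top',f('top',Q,(400,180)));print('side',f('side',Q,(300,160)))
```

```text
top [[254.0, 163.0], [360.0, 183.0], [197.0, 499.0], [305.0, 519.0]]
side [[178.0, 328.0], [223.0, 288.0], [443.0, 408.0], [483.0, 364.0]]
board top [[210.0, 136.0], [383.0, 169.0], [143.0, 526.0], [319.0, 558.0]]
side [[139.0, 387.0], [214.0, 321.0], [451.0, 487.0], [517.0, 412.0]]
```

Run:
```python
from pose import *
B=[434,-327.5]
rb,Mb=orient(-10.8,0,1)
p=tcp([*B,0],Mb);p[2]=51
move_l(p,speed=40);wait(.1)
z=51;f0=get_obs()['wrist_force'][2];print(f0)
while z>40:
    z-=1;p[2]=z;move_l(p,speed=15);o=get_obs();f=o['wrist_force'][2];print(z,o['tcp_pos'][2].round(1),f.round(2),o['t'])
    if f-f0>2.5: break
save('s10.png',get_image('side'),(300,160,440,280),5)
```

```text
-2.275498802524453
50 50.0 -1.95 17.4333
49 48.9 -2.58 17.6833
48 47.9 -1.66 17.9333
47 46.9 -2.5 18.1833
46 46.3 0.7 18.4333
```

View pics/s10.png

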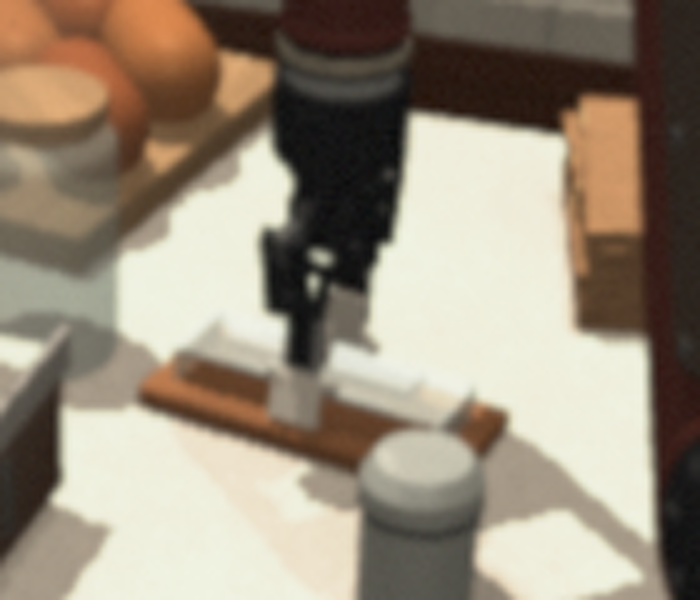

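Run:
```python
from pose import *
B=[434,-327.5]
rb,Mb=orient(-10.8,0,1)
for w in(56,62,68,80): grip(w,20)
p=tcp([*B,0],Mb);p[2]=46
for z,s in((75,60),(200,200)):
    p[2]=z;move_l(p,speed=s)
goto(tcp([400,-120,300],Mb),orient(0,0,1)[0])
o=get_obs();print(o['t'],o['wrist_force'].round(2))
im=get_image('top');save('t11.png',im,(400,180,520,310),5);save('t11b.png',im,(160,200,260,310),6)
im=get_image('side');save('s11.png',im,(300,160,440,280),5);save('s11b.png',im,(200,320,360,440),5)
```

```text
21.7583 [ 0.29 -0.59 -0.41]
```

View pics/t11.png

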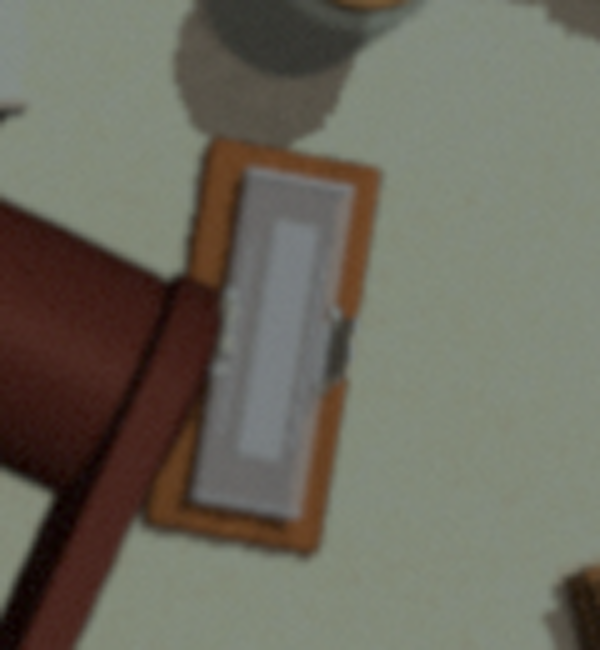

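View pics/s11.png

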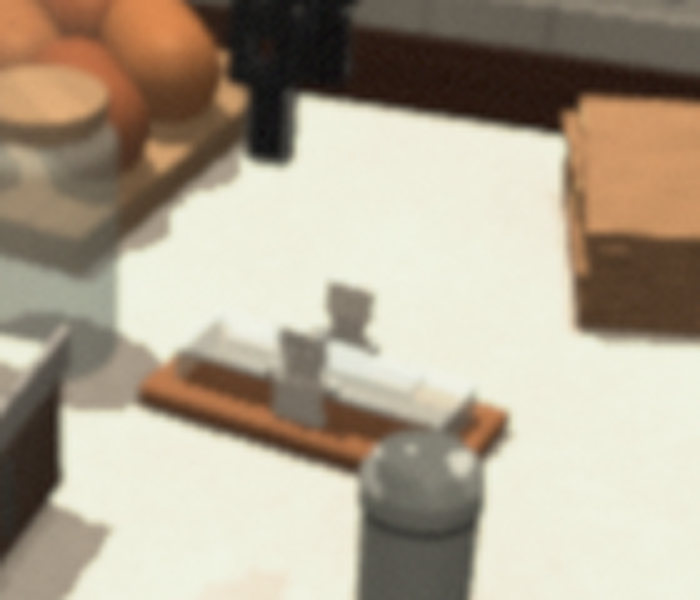

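View pics/t11b.png

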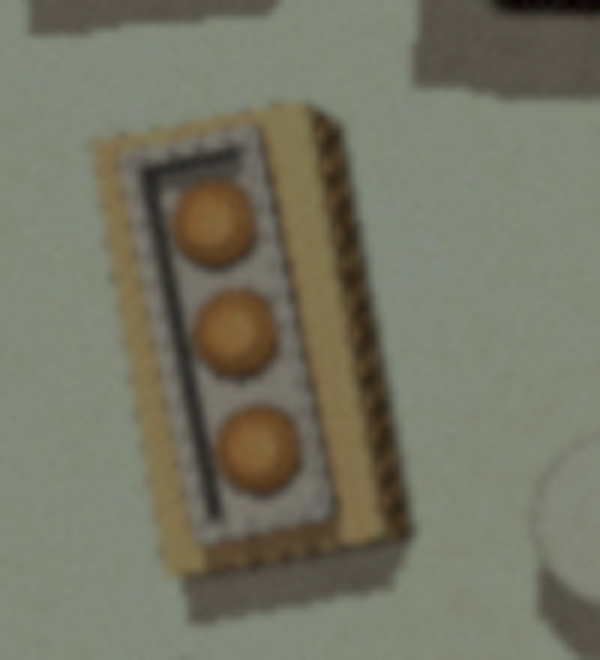

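View pics/s11b.png

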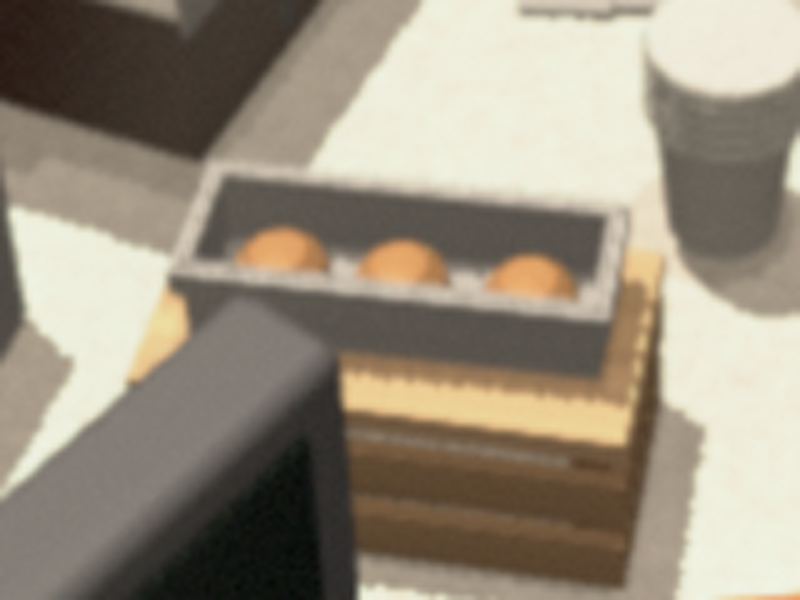

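Run:
```python
from fit import *
def go(nm,L,W,z,t,s,x0):
  for o in({'top':t},{'side':s},{'top':t,'side':s}):
    if not list(o.values())[0]: continue
    p,r=fit(L,W,z,o,x0);print(nm,list(o),p[:2].round(1),np.degrees(p[2]).round(2),r.tolist())
k=[(1,1),(1,-1),(-1,-1),(-1,1)]
S=lambda pts,s,o,kk=k: sc([(*a,*b) for a,b in zip(kk,pts)],s,o)
go('tray',158,56,116,S([(120,152),(258,122),(338,520),(193,548)],6,(160,200)),S([(170,277),(208,162),(628,207),(610,322)],5,(200,320)),[414,294,.2])
go('cover',168,54,38,S([(245,170),(355,185),(300,520),(190,500)],5,(400,180)),S([(178,370),(215,318),(478,390)],5,(300,160),),[434,-327,-.19])
go('board',200,90,16,S([(210,138),(380,168),(318,555),(147,522)],5,(400,180)),S([(140,390),(180,355),(508,415)],5,(300,160))[0:1]+S([(508,415)],5,(300,160),[(-1,-1)]),[434,-327,-.19])
```

```text
tray ['top'] [413.2 292.9] 11.64 [[0.1, 0.2], [0.1, 0.3], [-0.6, -0.4], [0.4, -0.2]]
tray ['side'] [414.2 296.2] 12.46 [[-1.0, -0.0], [0.1, 0.1], [0.8, -0.5], [0.2, 0.3]]
tray ['top', 'side'] [414.  294.8] 12.09 [[-0.9, 0.0], [-1.0, -0.1], [-1.1, -0.9], [-0.1, -0.5], [-0.6, -0.8], [0.7, -0.6], [1.2, -0.9], [0.4, -0.1]]
cover ['top'] [ 433.  -327.9] -10.52 [[0.3, -0.4], [-0.5, 0.5], [-0.2, -0.1], [0.4, 0.1]]
cover ['side'] [ 429.7 -314.6] -6.51 [[-0.7, -1.1], [-0.2, 0.9], [1.0, 0.1]]
cover ['top', 'side'] [ 433.  -325.9] -9.63 [[-1.0, -0.4], [-1.8, 0.2], [-0.5, -0.2], [0.1, 0.3], [-0.3, -4.0], [1.0, -1.7], [0.6, -1.2]]
board ['top'] [ 433.7 -328.5] -10.5 [[-0.2, -0.6], [0.5, -0.3], [0.4, 0.3], [-0.6, 0.6]]
board ['side'] [ 433.8 -322.5] -11.25 [[-1.1, -0.3], [1.1, -0.0]]
board ['top', 'side'] [ 434.  -327.9] -10.55 [[-0.5, -0.7], [0.2, -0.3], [0.1, 0.2], [-0.8, 0.5], [-0.6, -0.9], [1.4, -1.2]]
```

The cover is centred on the board. In the top picture the cover fits at (433.0,-327.9) and -10.5°, the board at (433.7,-328.5) and -10.5°. The tray is still standing, with its 3 biscuits. Next: the leaning tray grasp.

```bash
cat >> pose.py <<'E'
LEAN=30;DX=-45;EXT=5
def tpose(c,yaw,zu):  # tray underside centre -> TCP pos, rpy
    r,M=orient(yaw,LEAN,1);g=np.array([*loc(c,yaw,DX),zu+30.]);return g+M[:,2]*(grasp_offset+EXT),r
def st(s=''):
    o=get_obs();print(s,round(o['t'],2),'w',round(o['grip_width'],1),'F',o['wrist_force'].round(1),'M',o['moment'].round(2),o['tcp_pos'].round(1),o['ee_rot'].round(1))
E
python3 - <<'E'
from pose import *
T=[413.7,294.2];Y=12.1
grip(70,40)
p,r=tpose(T,Y,180);goto(p,r);st('above')
p,r=tpose(T,Y,105);move_l(p,speed=130);st()
p,r=tpose(T,Y,80);print(p,r);move_l(p,speed=50);st('down')
save('s12.png',get_image('side'),(200,260,360,410),5);save('t12.png',get_image('top'),(150,190,270,310),5)
E
```

```text
above 23.67 w 70.5 F [-0.2 -0.6  0.3] M [-0.09  0.2   0.03] [382. 287. 190.] [150.   0. 102.]
 24.39 w 69.5 F [ 0.5 -0.8  0.2] M [-0.03  0.23  0.02] [382.1 287.4 115.2] [149.9  -0.  102.1]
[381.2864857  287.25114464  89.47519793] [150.    0.  102.1]
down 25.04 w 70.0 F [-0.2  0.2 -0.5] M [-0.04  0.24  0.01] [381.1 287.2  89.1] [150.    0.  102.1]
```

View pics/s12.png

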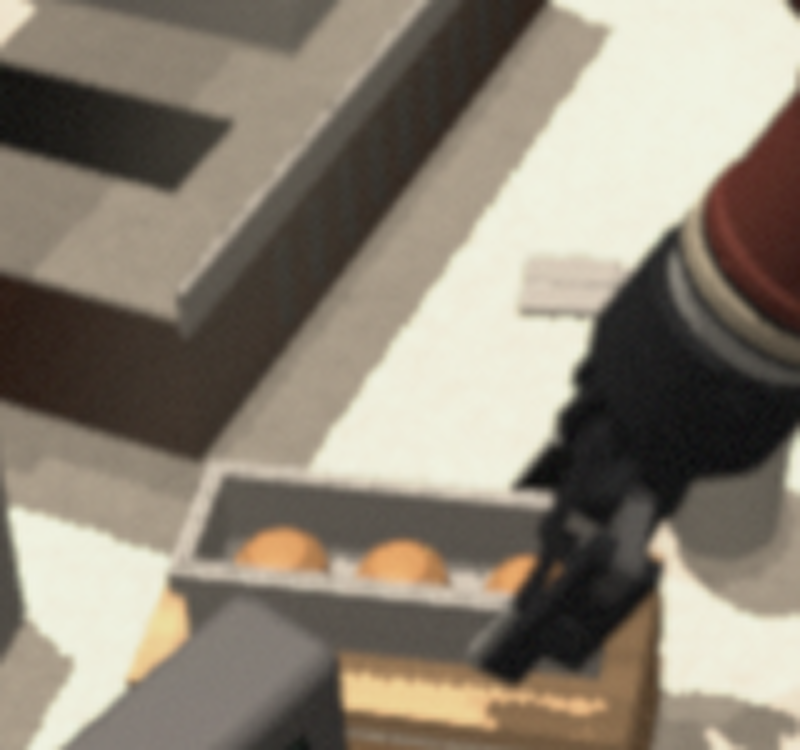

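View pics/t12.png

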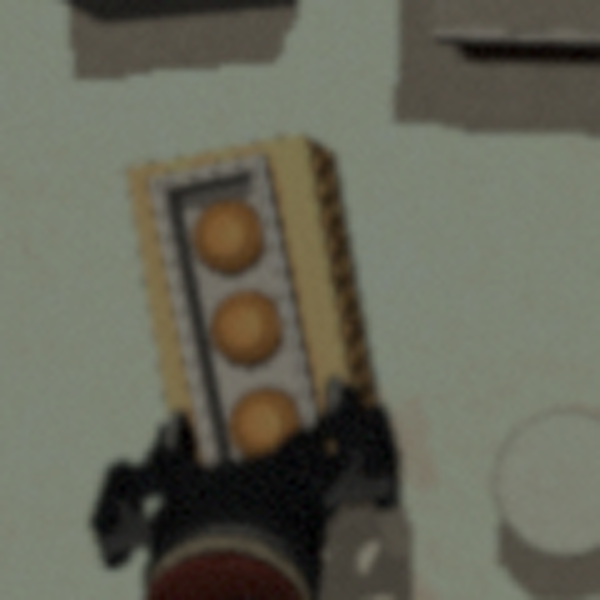

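Run:
```python
from pose import *
T=[413.7,294.2];Y=12.1
for w in(62,58): grip(w,40);st(w)
grip(50,80);st('grip');wait(.2);st()
for z,s in((83,20),(110,60)):
    p,r=tpose(T,Y,z);move_l(p,speed=s);wait(.1);st(z)
save('s13.png',get_image('side'),(200,240,360,390),5)
```

```text
62 25.39 w 61.8 F [0.7 0.6 0.1] M [-0.06  0.2   0.01] [381.5 287.4  89.8] [150.   -0.  102.1]
58 25.61 w 58.0 F [-0.2  0.1  0. ] M [-0.01  0.21 -0.  ] [381.3 287.3  89.6] [150.   -0.  102.1]
grip 25.82 w 54.7 F [-3.5  0.5  4.8] M [-0.18  0.24 -0.03] [381.5 287.5  89.9] [150.   -0.  102.1]
 26.02 w 55.0 F [-3.6 -1.6  6.4] M [-0.14  0.27 -0.03] [381.5 287.5  89.9] [150.   -0.  102.1]
83 26.43 w 54.6 F [-0.1  0.3 -2.7] M [-0.14  0.57  0.  ] [380.5 286.6  91.5] [150.1   0.  102.1]
110 27.12 w 54.7 F [ 0.2 -0.5 -3.2] M [-0.13  0.61 -0.  ] [381.  287.  119.2] [150.    0.  102.1]
```

View pics/s13.png

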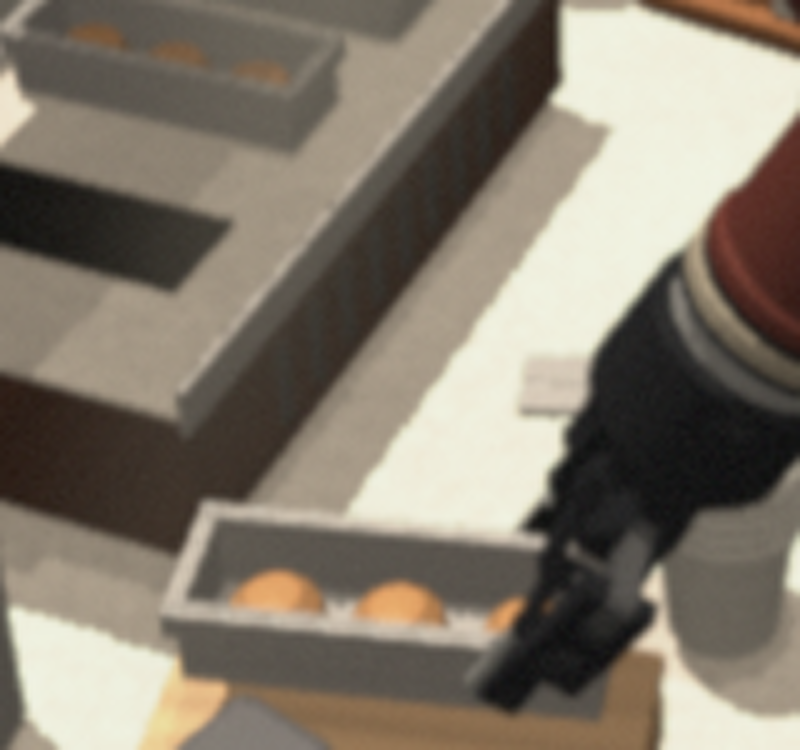

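The tray is lifted and looks nearly level, with its biscuits. Carrying it over now.

Run:
```python
from pose import *
T=[413.7,294.2];Y=12.1
m=[670.3,104.9];ym=-1.6
p,r=tpose(T,Y,165);move_l(p,speed=120)
p,r=tpose(loc(m,ym,-160),ym,160);move_l(p,r,speed=130)
p,r=tpose(loc(m,ym,-150),ym,127);move_l(p,r,speed=80);wait(.15);st('pre')
im=get_image('side');save('s14.png',im,(100,120,420,360),2.5)
im=get_image('top');save('t14.png',im,(210,60,400,260),3)
```

```text
pre 30.22 w 55.3 F [ 0.4  0.3 -3.2] M [0.02 0.6  0.02] [487.8 110.2 137.4] [149.9  -0.   88.4]
```

View pics/s14.png

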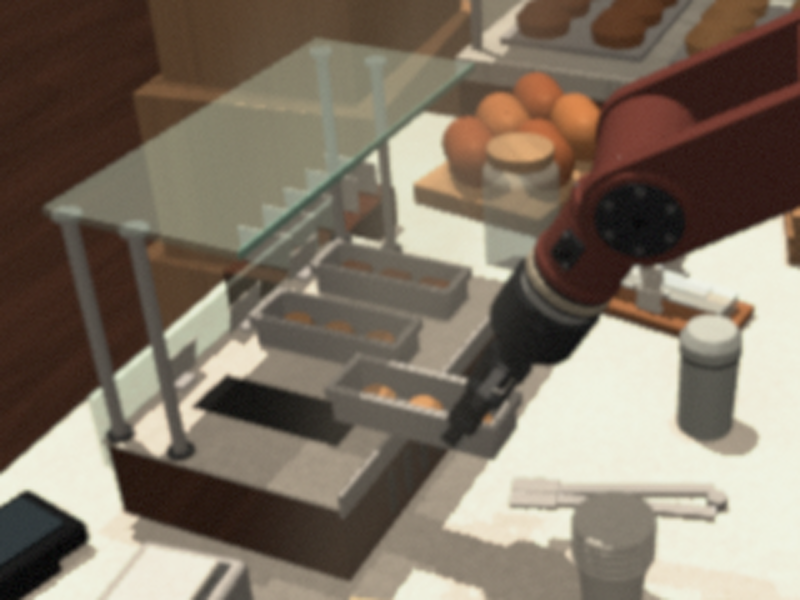

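View pics/t14.png

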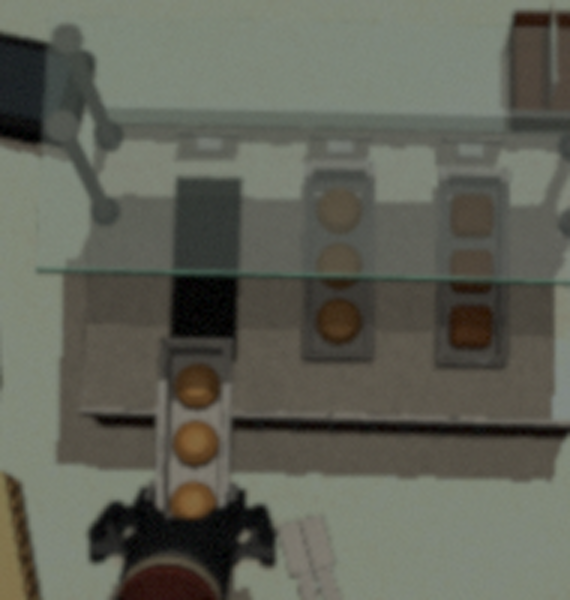

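Run:
```python
from pose import *
m=[670.3,104.9];ym=-1.6
p,r=tpose(loc(m,ym,-75),ym,127);move_l(p,r,speed=70);st()
p,r=tpose(loc(m,ym,-32),ym,125);move_l(p,r,speed=50);st()
p,r=tpose(loc(m,ym,0),ym,110);move_l(p,r,speed=40);wait(.15);st('over')
im=get_image('side');save('s15.png',im,(110,120,330,350),2.6)
im=get_image('top');save('t15.png',im,(230,90,390,230),4.5)
```

```text
31.54 w 54.8 F [-0.   0.3 -2.9] M [ 0.02  0.62 -0.07] [561.6 107.9 136.1] [150.    0.   88.4]
 32.55 w 54.4 F [-0.4  0.6 -3.6] M [0.04 0.62 0.03] [604.8 106.7 134.1] [150.    0.   88.4]
over 33.73 w 54.7 F [-0.  -0.4 -1.9] M [-0.05  0.65 -0.  ] [637.  105.9 119.6] [150.    0.   88.4]
```

View pics/s15.png

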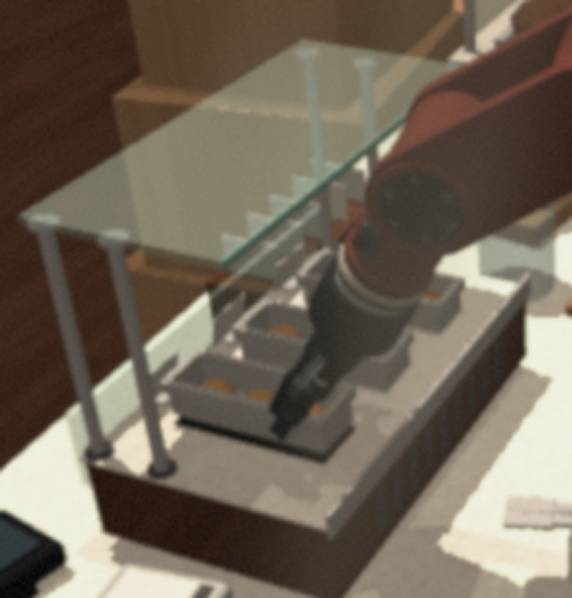

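View pics/t15.png

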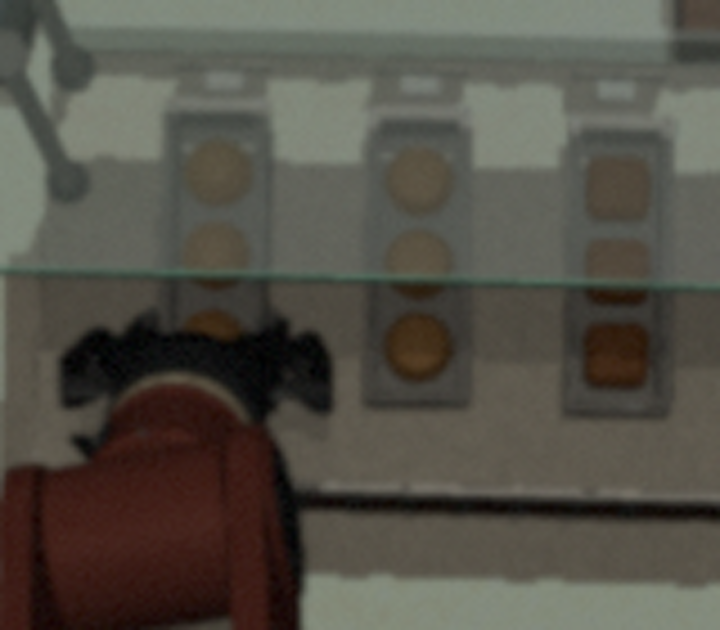

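Run:
```python
from fit import *
from pose import *
m=[670.3,104.9];ym=-1.6
f=lambda n,P,o,s:((proj(n,P)-np.array(o)+.5)*s-.5).round(0).tolist()
im=get_image('side');im2=get_image('top')
for n,I,box,s,nm in(('side',im,(160,245,270,310),7,'s16.png'),('top',im2,(255,100,300,200),6,'t16.png')):
    v=cv2.resize(I[box[1]:box[3],box[0]:box[2]],None,fx=s,fy=s,interpolation=cv2.INTER_CUBIC)
    for L,W,z,c in((158,56,146,(255,0,0)),(150,54,102,(0,255,0)),(158,56,134,(0,0,255))):
        P=[[*loc(m,ym,a*L/2,b*W/2),z] for a,b in((1,1),(1,-1),(-1,-1),(-1,1))]
        cv2.polylines(v,[np.array(f(n,P,box[:2],s)).astype(np.int32)],True,c,1)
    cv2.imwrite('pics/'+nm,v[...,::-1])
```

```text
(no output)
```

View pics/s16.png

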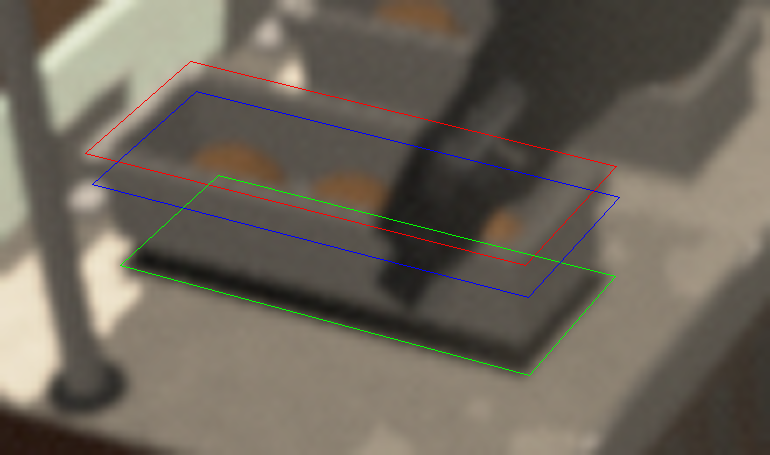

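View pics/t16.png

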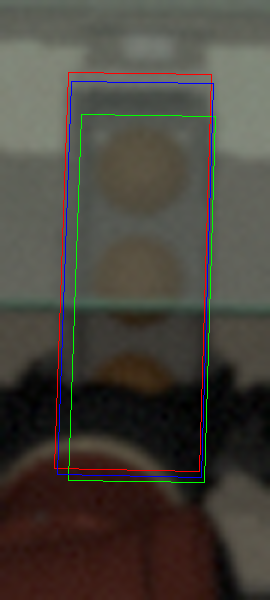

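Run:
```python
from h import *
for n,box,s,nm in(('side',(160,245,250,310),8.5,'s17.png'),('top',(255,105,305,180),8,'t17.png')):
    a=np.mean([get_image(n).astype(float) for _ in range(4)],0)
    a=a[box[1]:box[3],box[0]:box[2]];a=np.clip((a-a.min())/(np.percentile(a,97)-a.min())*255,0,255).astype(np.uint8)
    cv2.imwrite('pics/'+nm,cv2.resize(a,None,fx=s,fy=s,interpolation=cv2.INTER_CUBIC)[...,::-1])
```

```text
(no output)
```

View pics/s17.png

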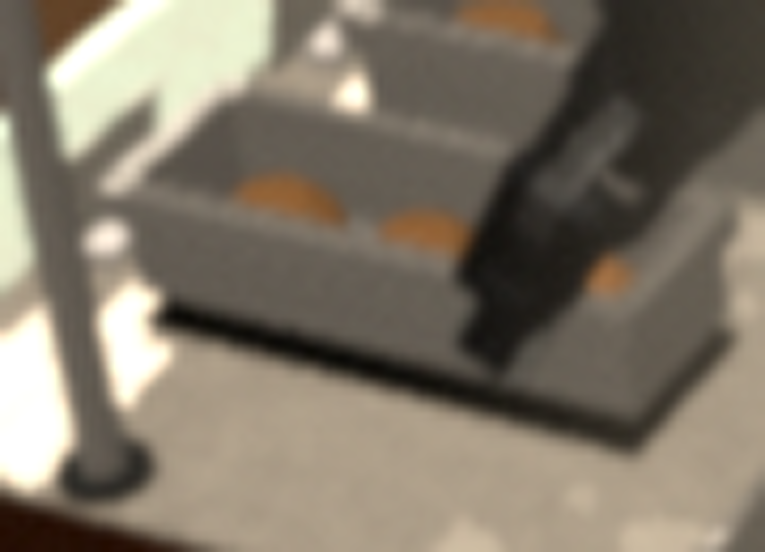

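View pics/t17.png

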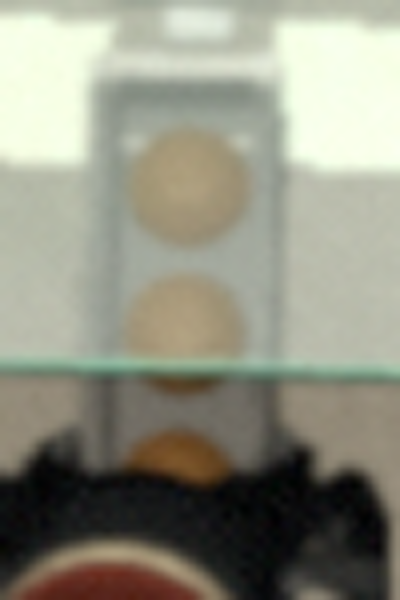

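Run:
```python
from fit import *
o=(160,245);s=8.5
def g(l): return [(a,b,((u+.5)/s-.5+o[0],(v+.5)/s-.5+o[1])) for a,b,u,v in l]
T=g([(1,1,130,188),(1,-1,228,94),(-1,1,628,302),(-1,-1,735,210)])
M=g([(1,1,158,316),(-1,1,635,448),(-1,-1,730,338)])
for z in(144,146,148):
    p,r=fit(158,56,z,{'side':T},[670,105,0]);print(z,p[:2].round(1),np.degrees(p[2]).round(2),r.tolist())
p,r=fit(150,54,102,{'side':M},[670,105,0]);print('mat',p[:2].round(1),np.degrees(p[2]).round(2),r.tolist())
for x in(98,278):
  print([onz('top',[[(x+.5)/8-.5+255,(y+.5)/8-.5+105]],146)[0].round(1)[:2].tolist() for y in(55,77,85)])
```

```text
144 [671.8 102.8] -1.6 [[-3.0, -0.2], [0.4, -2.2], [1.0, 2.4], [1.5, -1.0]]
146 [670.2 105.1] -1.69 [[-3.1, -0.3], [0.4, -2.3], [1.1, 2.5], [1.6, -0.9]]
148 [668.5 107.4] -1.78 [[-3.2, -0.3], [0.4, -2.3], [1.1, 2.6], [1.7, -0.9]]
mat [672.  102.8] -3.33 [[-1.2, -0.6], [-0.3, 0.6], [1.5, -0.3]]
[[750.2, 128.8], [743.5, 128.7], [741.1, 128.7]]
[[749.6, 75.8], [742.9, 75.8], [740.5, 75.8]]
```

Run:
```python
from fit import *
from scipy.spatial.transform import Rotation as Ro
o=(160,245);s=8.5
g=lambda u,v:((u+.5)/s-.5+o[0],(v+.5)/s-.5+o[1])
K4=[(1,1),(1,-1),(-1,1),(-1,-1)]
U=np.array([g(*q) for q in[(130,188),(228,94),(628,302),(735,210)]])
loc=np.array([[79*a,28*b,36] for a,b in K4])
def f(p):
    R=Ro.from_euler('ZY',[p[3],p[4]],degrees=True).as_matrix()
    return np.r_[((proj('side',loc@R.T+p[:3])-U)).ravel(),(p[0]-670.3)/4,(p[1]-105)/2,(p[3]+1.6)/1]
q=least_squares(f,[670,105,110,-1.6,0]);print(q.x.round(2),q.fun.round(1))
```

```text
[669.69 104.04 108.19  -2.37   2.73] [-2.6  1.2  1.  -0.8  0.3  1.6  1.1 -1.8 -0.2 -0.5 -0.8]
```

```bash
cat >> pose.py <<'E'
def tposer(c,yaw,zu,phi):
    p,r=tpose(c,yaw,zu);a=np.radians(yaw);yo=np.array([-np.sin(a),np.cos(a),0])
    Q=Ro.from_rotvec(-yo*np.radians(phi)).as_matrix();cc=np.array([*c,zu])
    return cc+Q@(p-cc),Ro.from_matrix(Q@orient(yaw,LEAN,1)[1]).as_euler('xyz',degrees=True)
E
python3 - <<'E'
from pose import *
m=[670.6,105.4];ym=-1.6
p,r=tposer(m,ym,110,1.8);print(r);move_l(p,r,speed=20)
p,r=tposer(m,ym,106,1.8);move_l(p,r,speed=25);wait(.15);st()
z=106;f0=np.mean([get_obs()['wrist_force'][2] for _ in range(3)])
while z>99:
    z-=.7;p,r=tposer(m,ym,z,1.8);move_l(p,r,speed=12);wait(.05);st(round(z,1))
    if get_obs()['wrist_force'][2]-f0>4: break
for n,box,s,nm in(('side',(160,245,250,310),8.5,'s18.png'),):
    a=get_image(n).astype(float)
    a=a[box[1]:box[3],box[0]:box[2]];a=np.clip((a-a.min())/(np.percentile(a,97)-a.min())*255,0,255).astype(np.uint8)
    cv2.imwrite('pics/'+nm,cv2.resize(a,None,fx=s,fy=s,interpolation=cv2.INTER_CUBIC)[...,::-1])
E
```

```text
[148.2   0.   88.4]
 35.04 w 54.4 F [-0.3  0.1 -2.8] M [ 0.03  0.66 -0.01] [637.4 106.3 114.6] [148.2  -0.   88.4]
105.3 35.34 w 54.9 F [-0.5  0.2 -3.2] M [-0.01  0.6  -0.02] [637.2 106.4 113.7] [148.2   0.   88.4]
104.6 35.64 w 54.9 F [-0.9  0.8 -4. ] M [ 0.05  0.64 -0.01] [637.3 106.4 113.2] [148.2  -0.   88.4]
103.9 35.94 w 54.5 F [-2.2  0.5  1.4] M [-0.01  0.75 -0.07] [637.5 106.4 112.9] [148.1   0.   88.4]
```

View pics/s18.png

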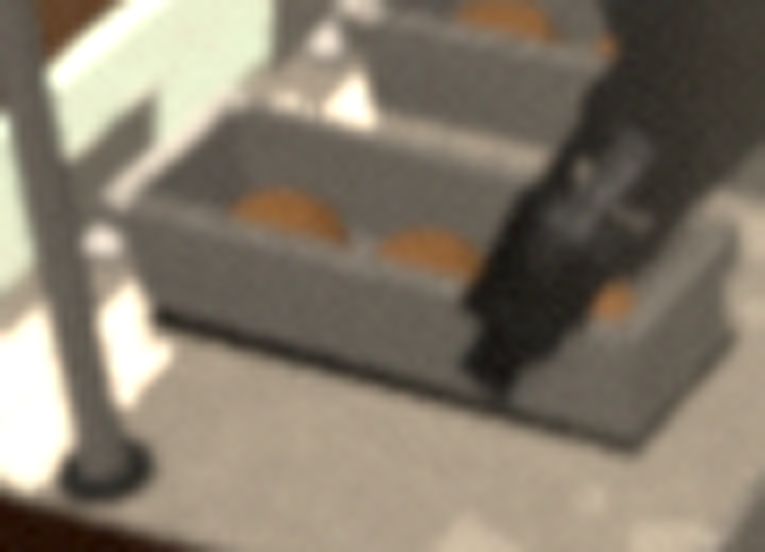

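Run:
```python
from pose import *
m=[670.6,105.4];ym=-1.6
for z,phi in((103.6,1.3),(103,1.2),(102.5,1.1)):
    p,r=tposer(m,ym,z,phi);move_l(p,r,speed=10);wait(.05);st(z)
    if get_obs()['wrist_force'][2]>6: break
for n,box,s,nm in(('side',(160,245,250,310),8.5,'s19.png'),):
    a=get_image(n).astype(float)
    a=a[box[1]:box[3],box[0]:box[2]];a=np.clip((a-a.min())/(np.percentile(a,97)-a.min())*255,0,255).astype(np.uint8)
    cv2.imwrite('pics/'+nm,cv2.resize(a,None,fx=s,fy=s,interpolation=cv2.INTER_CUBIC)[...,::-1])
```

```text
103.6 36.29 w 54.5 F [-0.4 -0.5 -0.1] M [ 0.02  0.44 -0.  ] [637.8 106.4 112.7] [148.6  -0.   88.4]
103 36.59 w 54.4 F [-0.7 -0.3  2.7] M [-0.07  0.46 -0.06] [638.  106.4 112.6] [148.7  -0.   88.4]
102.5 36.89 w 54.6 F [-2.  -0.5  5.9] M [-0.1   0.52  0.  ] [638.1 106.3 112.4] [148.8  -0.   88.4]
```

View pics/s19.png

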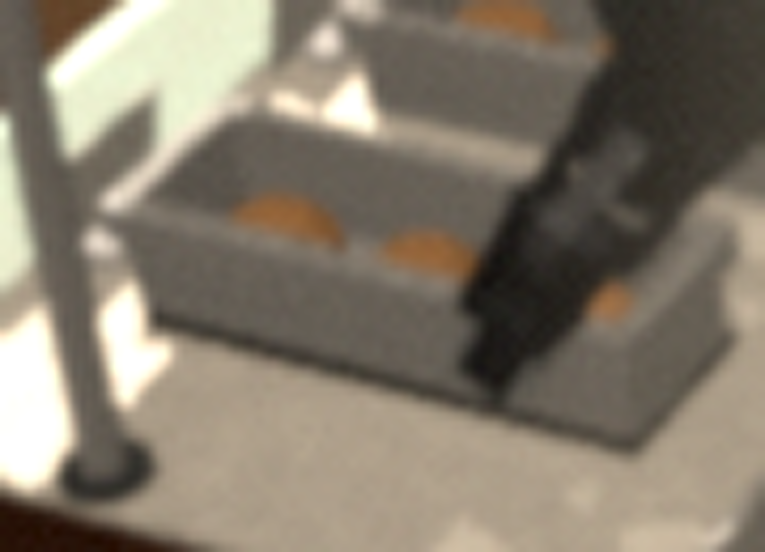

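Run:
```python
from pose import *
grip(52,20);st('relax')
for w in(58,62,68): grip(w,20)
st('open');wait(.1)
for n,box,s,nm in(('side',(160,245,250,310),8.5,'s20.png'),('top',(230,90,390,230),4.5,'t20.png')):
    a=get_image(n).astype(float)
    a=a[box[1]:box[3],box[0]:box[2]];a=np.clip((a-a.min())/(np.percentile(a,97)-a.min())*255,0,255).astype(np.uint8)
    cv2.imwrite('pics/'+nm,cv2.resize(a,None,fx=s,fy=s,interpolation=cv2.INTER_CUBIC)[...,::-1])
```

```text
relax 37.16 w 55.0 F [-2.2 -1.1  5.6] M [-0.09  0.5  -0.06] [638.1 106.4 112.4] [148.8  -0.   88.4]
open 37.83 w 68.0 F [ 0.5 -0.  -0. ] M [ 0.04  0.22 -0.03] [637.3 106.4 111.3] [148.9  -0.   88.4]
```

View pics/s20.png

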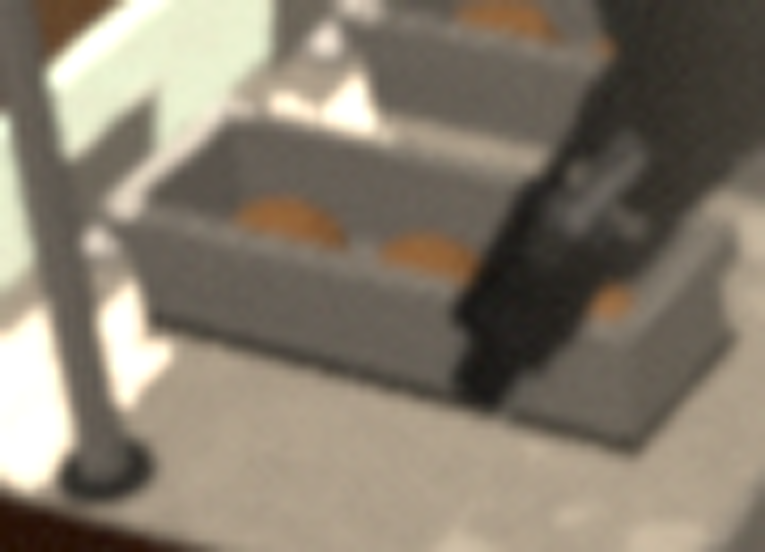

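View pics/t20.png

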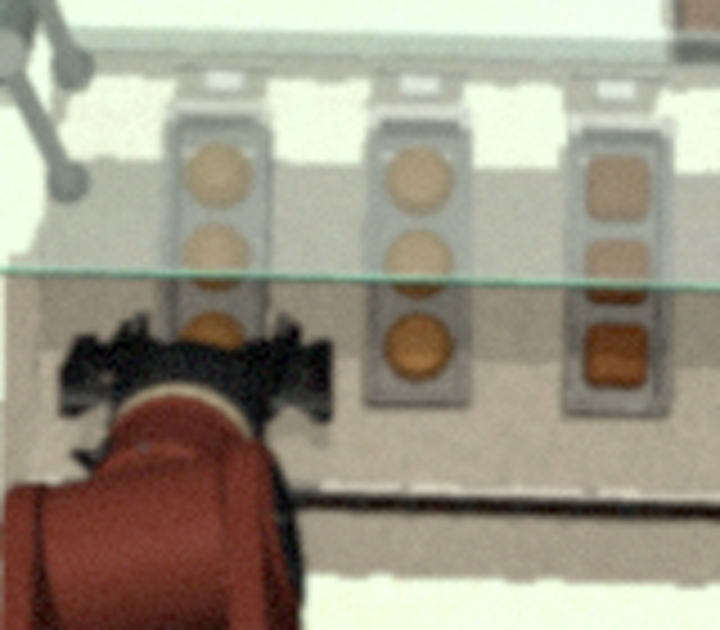

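Run:
```python
from pose import *
grip(72,20)
o=get_obs();r=o['ee_rot'];p=o['tcp_pos'];M=Ro.from_euler('xyz',r,degrees=True).as_matrix()
p=p-M[:,2]*45;move_l(p,speed=60);st()
p=p+np.array([-150,4,40]);move_l(p,speed=150);st()
goto([400,-60,330],orient(0,0,1)[0]);st()
for n,box,s,nm in(('side',(160,245,250,310),8.5,'s21.png'),('top',(230,90,390,230),4.5,'t21.png')):
    a=get_image(n).astype(float);save('full_'+nm,a.astype(np.uint8))
    a=a[box[1]:box[3],box[0]:box[2]];a=np.clip((a-a.min())/(np.percentile(a,97)-a.min())*255,0,255).astype(np.uint8)
    cv2.imwrite('pics/'+nm,cv2.resize(a,None,fx=s,fy=s,interpolation=cv2.INTER_CUBIC)[...,::-1])
```

```text
39.14 w 71.9 F [-0.7 -0.3 -0.1] M [0.06 0.28 0.05] [613.9 106.9 149.8] [148.9   0.   88.4]
 40.33 w 72.1 F [ 0.2  0.7 -0.6] M [0.08 0.24 0.02] [464.4 110.9 190. ] [148.9  -0.   88.4]
 41.24 w 72.3 F [-0.9  0.6 -0.3] M [ 0.01  0.01 -0.01] [399.9 -59.8 328.7] [-179.9   -0.    90. ]
```

View pics/s21.png

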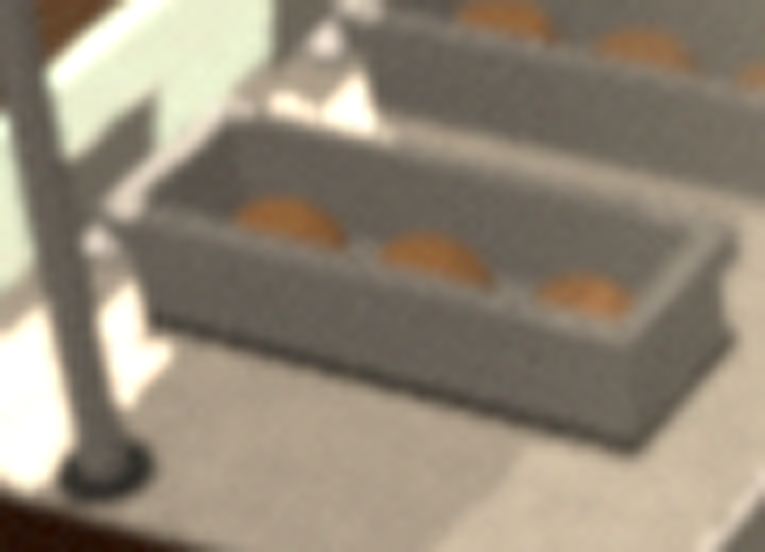

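View pics/t21.png

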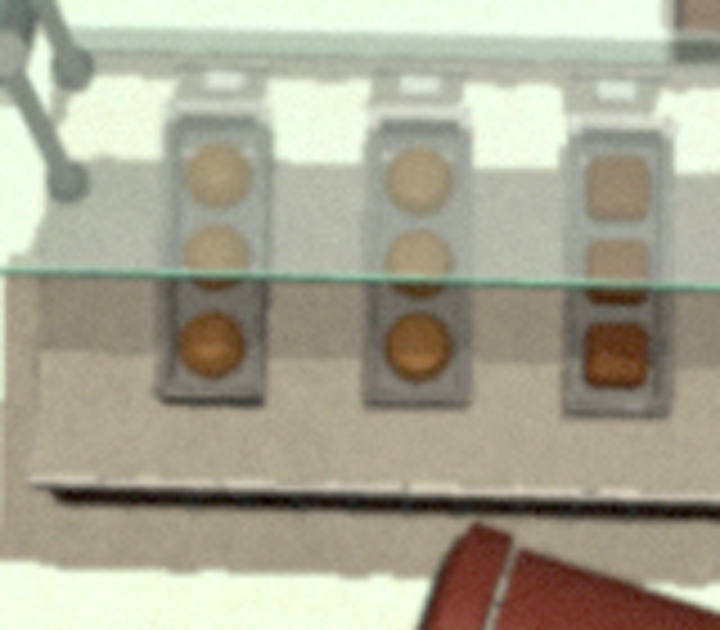

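View pics/full_s21.png

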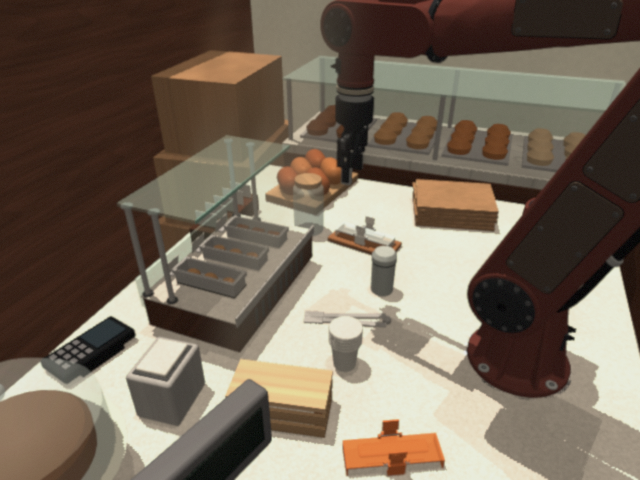

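View pics/full_t21.png

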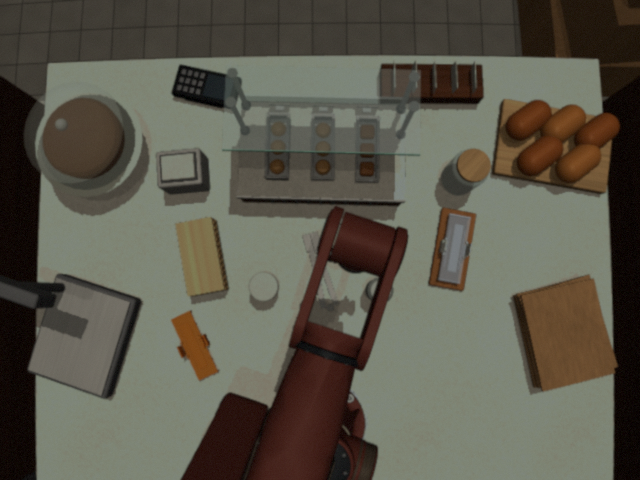

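Run:
```python
from fit import *
g=lambda l,s,o:[(a,b,((u+.5)/s-.5+o[0],(v+.5)/s-.5+o[1])) for a,b,u,v in l]
S=g([(1,1,128,216),(1,-1,226,118),(-1,1,630,337),(-1,-1,735,237)],8.5,(160,245))
T=g([(1,1,166,118),(1,-1,272,118),(-1,1,157,401),(-1,-1,264,404)],4.5,(230,90))
N=T[2:]
for o in({'side':S},{'top':T},{'top':N},{'top':N,'side':S}):
    p,r=fit(158,56,138,o,[670,105,0]);print(p[:2].round(1),np.degrees(p[2]).round(2),r.tolist())
K=g([(-1,1,365,404),(-1,-1,469,405)],4.5,(230,90))
p,r=fit(158,56,138,{'top':K},[670,0,0]);print('stock',p[:2].round(1),np.degrees(p[2]).round(2))
```

```text
[670.3 107. ] -1.56 [[-2.8, -0.1], [0.6, -1.8], [0.8, 1.9], [1.4, -0.8]]
[666.  104.2] -1.36 [[-0.0, -1.5], [0.1, -1.2], [-0.1, 1.5], [0.1, 1.2]]
[669.1 103.2] -2.06 [[-0.1, -0.0], [0.1, 0.0]]
[670.1 106. ] -0.98 [[-0.7, -0.2], [-0.5, -0.6], [-2.6, -0.1], [0.6, -1.8], [1.4, 1.4], [1.8, -1.2]]
stock [667.4  -2. ] -0.87
```

Run:
```python
from pose import *
st('end');sign_off()
```

```text
end 41.34 w 72.3 F [1.  0.2 0.7] M [-0.01 -0.06 -0.03] [399.3 -59.  328. ] [-1.798e+02 -1.000e-01  9.010e+01]
the job is handed in; nothing more can be done
```

I did the whole job in the order asked and handed it in at about 41 s of the 67 s allowed. `sign_off()` reports no verdict, so the results below are from my own checks.

- **Cover:** I pinched the tabs and lifted the cover straight off; the tray stayed on the crate with its three biscuits. The cover lies the right way up along the board. In the top picture its centre is within about 1 mm of the board's, with the same angle.
- **Tray:** I gripped it on its near half with the hand leaning back 30° and brought it in under the glass shelf. It then went down slowly onto the mat, and the wrist force stayed under about 10 N throughout. While carried, its far end hung 1–2.7° low (from the picture), and I corrected that before setting it down. All three biscuits are in it.
- **Tray on the mat:** each camera puts the tray within about 1–2 mm and 1–2° of the mat. Only a thin, even strip of mat shows along the near side, as expected with the tray's narrower foot.
- **Other things:** in the last pictures the stocked trays, cups, napkins, jar and the orange look-alike stand where they were. The arm partly hid the tongs and shaker in the top picture, but both look unmoved in the side one.

**Where the checks disagreed:** the two cameras differed by 2–3 mm in y, and by up to 6 mm on the board. The last fit of the tray's rim left errors of up to 2.8 px at the far end, seen through the glass. Using those far corners in the top picture gave a centre about 4 mm nearer the robot. I relied on the near corners and on the neighbouring stocked tray instead.

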